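# Make up two trolley repair kits

### The arm

A 6-joint arm with a two-finger parallel gripper is mounted at the origin on the work surface. World frame = base frame: x ahead of the robot, y to its left, z up, the work surface at z = 0. Lengths are in m, angles in rad, forces in N, time in s.
With the tool pointing down it reaches from about 0.375 to 0.75 m from the base axis. Payload 9 kg.
Tool frame: the origin (TCP) lies on the mounting face of the last link; the fingertips stand 173 mm ahead of it and the grasp point (between the pads) lies 155 mm ahead of it (r.grip_depth is the distance from the TCP to the grasp point, in m); z points along the fingers, y is the direction in which the jaws open and shut (so a half turn about z gives the same grasp; the last joint's range is limited). The gripper opens to 85 mm and grips with 20 to 120 N. Pads are 22 mm wide; open, the fingers measure 114 mm over their backs; the gripper's body (76 mm by 85 mm) begins 54 mm behind the grasp point. The pads swing forward as they close: fully open they stand 13 mm farther back than shut.
Start: joints at [0.92, 0.104, 0.097, 1.564, 0, 1.353], TCP at [0.252, 0.545, 0.405] pointing down, gripper open.
Joint ranges: [-2.99, 2.99], [-0.84, 1.86], [-1.1, 1.16], [-1.84, 2.11], [-1.51, 1.56], [-3.14, 3.14]. Speed limits (rad/s): [2.22, 2.22, 2.57, 3.14, 3.14, 3.14].

### API

Orientations are given as a unit quaternion [w, x, y, z].
In Python, from rig import monitor, optics, r gives the robot as it stands.
- The arm moves only by the shell command python3 -m handwheel 'ROWS'. ROWS is JSON, a list of rows, each a list of 7 numbers: the shift along the tool's x, y, z in units of 40 mm (1.0 is 40 mm), then the turn, a rotation vector about the tool's x, y, z in units of 5 degrees (1.0 is 5 degrees), then the opening, from 0 (shut) to 1 (fully open). In form: [[tx, ty, tz, rx, ry, rz, claw], ...]. A call has 1 to 20 rows; each row shifts and turns the commanded pose from where the row before left it, along the tool's axes as they then stand; what a row does not reach is not made up. A row lasts 1/12 s, in which the tool goes at most 41.7 mm and 7.16 degrees, less where a joint would pass 70% of its speed; a pose out of reach is approached as far as the arm can. A call is refused whole if a number of a shift passes 1 or a number of a turn 1, either way. A call with a gripper value outside its range is refused whole. The fingers move at their own pace and stop on an object; the grip force is fixed at half the most. Time passes only in rows, so rows that do not move let the fingers close. It gives the time, the measured TCP pose, the force and the opening at its end, in the units of the state.
- monitor.get_state(): the state, without advancing time (a new reading comes with each control period).
- optics.snapshot(name): name is "scene" or "side" or "wrist"; returns a dict with "img" (400x640x3 uint8, red, green, blue), "fx", "fy", "cx", "cy" (pixels), "R" (3x3) and "t" (3): a world point X has camera coordinates R X + t. Camera axes: x right, y down, z forward; pixel columns grow to the right and rows downward; lengths in m; the calibration is good to about 2 mm. A picture is of the moment at which its call begins. There is no depth.
- r.hand_in(): hands the job in, once; it reports no verdict.
The state is a dict: "clock": time; "joint_pos": joint angles; "qd": joint speeds; "effort": joint torques, N m; "tool_pos": TCP position; "ee_rot": TCP orientation; "ft_force": force on the tool from outside, world axes, zero at the start; "ft_torque": the same for the moment, N m; "gripper_width": finger opening in m.
Only numpy, scipy, OpenCV 4.12 (cv2) and the standard library are available. Lean on these libraries where they do the work, as an engineer would, in place of code of your own. Each camera call takes 0.05 s, during which the arm holds its last target.

### The job

Make up two trolley repair kits from the parts on the bench. The large wheel and the bearing block go in the two-bay tray, one in each bay; the small wheel, the hexagon nut and the sleeve go in the three-bay tray, one in each bay, with the nut in the middle. Set every part down, never dropping it, so that it sits fully on the floor of its bay the same way up as it is now, and leave the square nut, the bottle and the tape roll where they are.

Things in the scene. Friction and masses are not known exactly. Their poses are not given: they have to be found in the camera images.
- tray3: The three-bay kit tray: open grey metal tray, 208 mm long (y) by 120 mm wide (x), split along its length by two cross walls into three equal bays, each 64 mm (y) by 112 mm (x) inside, centred at y = -68, 0 and +68 mm. Its walls, 4 mm thick, reach 16 mm above the bench and its floor is 4 mm thick; it is fixed to the bench. Origin: centre of the underside, on the bench; y runs along its length, x across it, z up. 
- tray2: The two-bay kit tray: open grey metal tray, 188 mm long (y) by 120 mm wide (x), split by one cross wall into two equal bays, each 88 mm (y) by 112 mm (x) inside, centred at y = -46 and +46 mm. Its walls, 4 mm thick, reach 16 mm above the bench and its floor is 4 mm thick; it is fixed to the bench. Origin: centre of the underside, on the bench; y runs along its length, x across it, z up. 
- wheel_large_c (a point): Centre of the large wheel: black rubber tyre, grey hub, 60 mm diameter, 34 mm thick, lying flat on the bench; about 0.11 kg. z is its axle, upwards.
- wheel_small_c (a point): Centre of the small wheel: the same look, 42 mm diameter, 30 mm thick, lying flat on the bench; about 0.06 kg. z is its axle, upwards.
- hex_nut_c (a point): Centre of the hexagon nut: bright steel, six-sided, 36 mm across flats (41.6 mm across corners), 30 mm high, lying flat; about 0.13 kg. z up; two of its flats face along its x axis, the others at 60 degree steps.
- sleeve_c (a point): Centre of the sleeve: plain steel tube, 30 mm outer and 20 mm inner diameter, 45 mm high, standing on end; about 0.08 kg. z is its axis, upwards.
- bearing_c (a point): Centre (21 mm above its foot) of the bearing block: dark steel, a foot 66 mm (x) by 28 mm (y) by 12 mm high, with a round-topped housing 38 mm (x) by 28 mm (y) in the middle that rises to 42 mm; the bore runs along y. Its flat end faces, 28 mm apart along y, are good to grip. About 0.22 kg, standing on its foot.
- square_nut_c (a point): Centre of the square nut, in neither kit, to be left alone: bright steel, four-sided, larger and flatter than the hexagon nut, 46 mm square, 20 mm high, lying flat among the stock.
- bottle_c (a point): Centre of a white plastic bottle with black cap, 54 mm diameter, 110 mm high, standing on the bench; a bystander, loose.
- tape_c (a point): Centre of a brown roll of tape, 84 mm diameter, 24 mm high, lying flat on the bench; a bystander, loose.

How it is judged:
At the end, for the whole second after the job is handed in: Nut in the middle bay, small wheel and sleeve in the end bays of the three-bay tray; large wheel and bearing block one per bay in the two-bay tray. Each on its bay floor (4 mm), centre within 24 mm (two-bay tray: 32 mm) along and 45 mm across of the bay centre, tilt under 0.12 rad, still, released (x of hex_nut_c in the frame of tray3 between -0.045 and 0.045 m and y of hex_nut_c in the frame of tray3 between -0.024 and 0.024 m and z of hex_nut_c in the frame of tray3 between 0.015 and 0.023 m and (((x of wheel_small_c in the frame of tray3 between -0.045 and 0.045 m and y of wheel_small_c in the frame of tray3 between 0.044 and 0.092 m and z of wheel_small_c in the frame of tray3 between 0.015 and 0.023 m) and (x of sleeve_c in the frame of tray3 between -0.045 and 0.045 m and y of sleeve_c in the frame of tray3 between -0.092 and -0.044 m and z of sleeve_c in the frame of tray3 between 0.0225 and 0.0305 m)) or ((x of wheel_small_c in the frame of tray3 between -0.045 and 0.045 m and y of wheel_small_c in the frame of tray3 between -0.092 and -0.044 m and z of wheel_small_c in the frame of tray3 between 0.015 and 0.023 m) and (x of sleeve_c in the frame of tray3 between -0.045 and 0.045 m and y of sleeve_c in the frame of tray3 between 0.044 and 0.092 m and z of sleeve_c in the frame of tray3 between 0.0225 and 0.0305 m))) and (((x of wheel_large_c in the frame of tray2 between -0.045 and 0.045 m and y of wheel_large_c in the frame of tray2 between 0.014 and 0.078 m and z of wheel_large_c in the frame of tray2 between 0.017 and 0.025 m) and (x of bearing_c in the frame of tray2 between -0.045 and 0.045 m and y of bearing_c in the frame of tray2 between -0.078 and -0.014 m and z of bearing_c in the frame of tray2 between 0.021 and 0.029 m)) or ((x of wheel_large_c in the frame of tray2 between -0.045 and 0.045 m and y of wheel_large_c in the frame of tray2 between -0.078 and -0.014 m and z of wheel_large_c in the frame of tray2 between 0.017 and 0.025 m) and (x of bearing_c in the frame of tray2 between -0.045 and 0.045 m and y of bearing_c in the frame of tray2 between 0.014 and 0.078 m and z of bearing_c in the frame of tray2 between 0.021 and 0.029 m))) and angle between each of wheel_large_c, bearing_c, wheel_small_c, hex_nut_c, sleeve_c's own z axis and vertical below 0.12 rad and linear speed of each of wheel_large, bearing, wheel_small, hex_nut, sleeve below 0.02 m/s and contact force between the fingers and wheel_large below 0.05 N and contact force between the fingers and bearing below 0.05 N and contact force between the fingers and wheel_small below 0.05 N and contact force between the fingers and hex_nut below 0.05 N and contact force between the fingers and sleeve below 0.05 N); the robot touches nothing.
It fails at once if the square nut, the bottle or the tape roll is moved more than 20 mm (distance of any of square_nut_c, bottle_c, tape_c from where it was at the start of the episode above 0.02 m).
It fails at once if a kit part is dropped or thrown: off the fingers with its centre more than 50 mm above the bench ((height (world z) of wheel_large_c above 0.05 m and contact force between the fingers and wheel_large below 0.01 N) or (height (world z) of bearing_c above 0.05 m and contact force between the fingers and bearing below 0.01 N) or (height (world z) of wheel_small_c above 0.05 m and contact force between the fingers and wheel_small below 0.01 N) or (height (world z) of hex_nut_c above 0.05 m and contact force between the fingers and hex_nut below 0.01 N) or (height (world z) of sleeve_c above 0.05 m and contact force between the fingers and sleeve below 0.01 N)).
It also fails if it takes over 128 s, if anything falls off the work surface, if the arm or the gripper's body presses on something with over 40 N, if the wrist force passes 120 N, or if a joint passes its speed limit or range.

## Working session

There is one attempt and no reset: what is moved stays moved. The work goes in short steps, Python scripts to look and compute and a shell command to move; the robot and the scene stay as the last step left them, time stands still between calls to the robot, and variables do not carry over. Pictures are saved under pics/ and viewed, and the job is handed in when it is done.

```bash
ls -la; mkdir -p pics; cat > h.py <<'E'
import numpy as np, cv2
from rig import monitor, optics, r
def save(n,fn):
    s=optics.snapshot(n); cv2.imwrite('pics/'+fn,s['img'][:,:,::-1]); 
    import pickle; pickle.dump(s,open('pics/'+fn+'.pkl','wb')); return s
def ray(s,u,v,z):
    d=s['R'].T@np.array([(u-s['cx'])/s['fx'],(v-s['cy'])/s['fy'],1]); c=-s['R'].T@s['t']
    return c+d*(z-c[2])/d[2]
E
python3 - <<'E'
from h import *
for n in ['scene','side','wrist']:
    s=save(n,n+'0.png'); print(n,s['fx'],s['cx'],s['cy'],np.round(-s['R'].T@s['t'],3),np.round(s['R'],2).tolist())
st=monitor.get_state(); print(st)
E
```

```text
total 12
drwxr-xr-x  3 agent agent 4096 Dec  7 13:43 .
drwxr-xr-x 23 root  root  4096 Dec  7 13:43 ..
drwxr-xr-x  2 agent agent 4096 Dec  7 13:43 pics
scene 497.9316085103626 320.64516094629965 206.76836292195748 [ 0.995 -0.585  1.216] [[0.86, 0.52, 0.01], [0.44, -0.72, -0.53], [-0.27, 0.46, -0.85]]
side 466.67543917699845 315.14244058381234 204.05246076668794 [ 0.    -0.653  0.594] [[0.72, -0.7, -0.01], [-0.35, -0.35, -0.87], [0.6, 0.63, -0.5]]
wrist 306.56563337849747 318.2877859082994 197.1235295589534 [0.18  0.577 0.375] [[0.42, 0.91, -0.0], [0.86, -0.4, 0.31], [0.28, -0.13, -0.95]]
{'clock': 0.15, 'joint_pos': array([9.20281781e-01, 1.04562505e-01, 9.66729268e-02, 1.56390487e+00,
       2.18651219e-05, 1.35312244e+00]), 'qd': array([-1.19330741e-03, -2.06908002e-03,  2.02865485e-03, -1.22761936e-03,
        1.16622601e-03, -4.58447001e-05]), 'effort': array([ 2.20384878e-03, -5.57359028e+01,  5.04007351e+01,  1.24960774e-02,
       -3.17529957e-04,  8.96468862e-06]), 'tool_pos': array([0.25159764, 0.54461605, 0.40411442]), 'ee_rot': array([-2.19817609e-04,  2.14734817e-01,  9.76672263e-01, -4.48174720e-04]), 'ft_force': array([0.52534705, 0.15168783, 0.40735656]), 'ft_torque': array([-0.00238038, -0.01256321,  0.0046609 ]), 'gripper_width': 0.08502616264374405}
```

View pics/scene0.png

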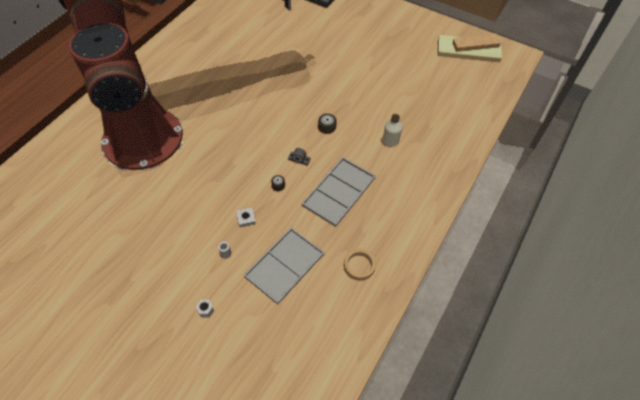

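View pics/side0.png

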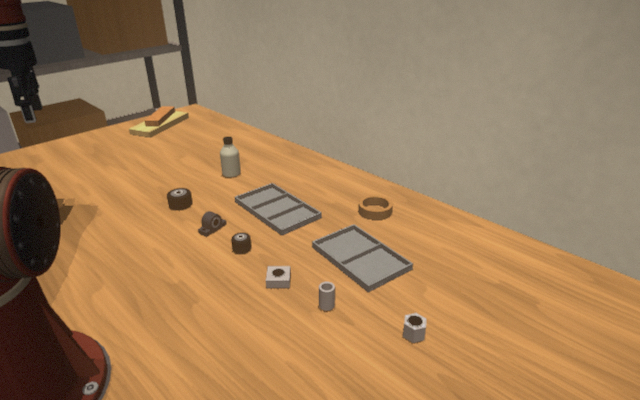

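View pics/wrist0.png

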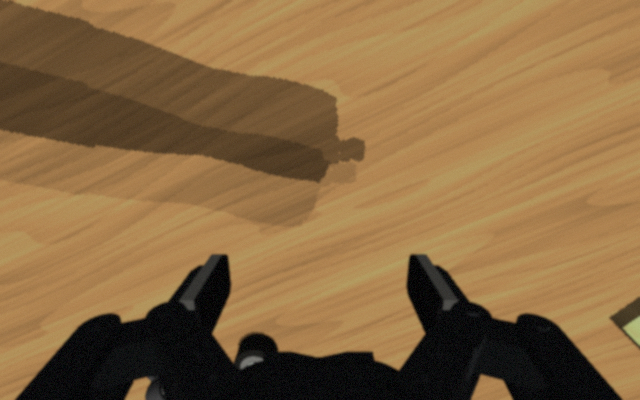

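The scene view shows the large wheel (327,123), bearing (300,156), small wheel (278,183), square nut (246,217), sleeve (224,249), hex nut (205,307), tray3 (339,191), tray2 (285,265), bottle (392,132) and tape (360,265). I'll enlarge it for the outlines.

```bash
python3 - <<'E'
from h import *
import pickle
s=pickle.load(open('pics/scene0.png.pkl','rb')); im=s['img'][:,:,::-1]
cv2.imwrite('pics/zs.png',cv2.resize(im[95:325,180:400],None,fx=3.4,fy=2.6,interpolation=cv2.INTER_CUBIC)[:600])
s=pickle.load(open('pics/side0.png.pkl','rb')); im=s['img'][:,:,::-1]
cv2.imwrite('pics/zd.png',cv2.resize(im[130:350,160:440],None,fx=2.7,fy=2.7,interpolation=cv2.INTER_CUBIC))
# coarse
s=pickle.load(open('pics/scene0.png.pkl','rb'))
d=pickle.load(open('pics/side0.png.pkl','rb'))
for n,u,v,z,u2,v2 in [('lw',327,119,.034,180,192),('bear',300,154,.03,211,221),('sw',278,180,.03,241,236),('sq',246,215,.02,279,271),('sl',224,245,.045,327,287),('hex',205,303,.03,415,321),('t3',339,191,.004,277.5,208),('t2',285,265,.004,362,257),('bot',394,117,.11,228,140),('tape',360,260,.024,376,202)]:
    print(n,np.round(ray(s,u,v,z),3),np.round(ray(d,u2,v2,z),3))
E
```

```text
lw [0.468 0.343 0.034] [0.476 0.342 0.034]
bear [0.468 0.184 0.03 ] [0.458 0.172 0.03 ]
sw [0.465 0.07  0.03 ] [0.469 0.073 0.03 ]
sq [ 0.451 -0.071  0.02 ] [ 0.456 -0.07   0.02 ]
sl [ 0.467 -0.188  0.045] [ 0.468 -0.192  0.045]
hex [ 0.518 -0.338  0.03 ] [ 0.523 -0.346  0.03 ]
t3 [0.628 0.144 0.004] [0.631 0.144 0.004]
t2 [ 0.624 -0.137  0.004] [ 0.625 -0.141  0.004]
bot [0.667 0.394 0.11 ] [0.662 0.383 0.11 ]
tape [ 0.791 -0.029  0.024] [ 0.8   -0.034  0.024]
```

View pics/zs.png

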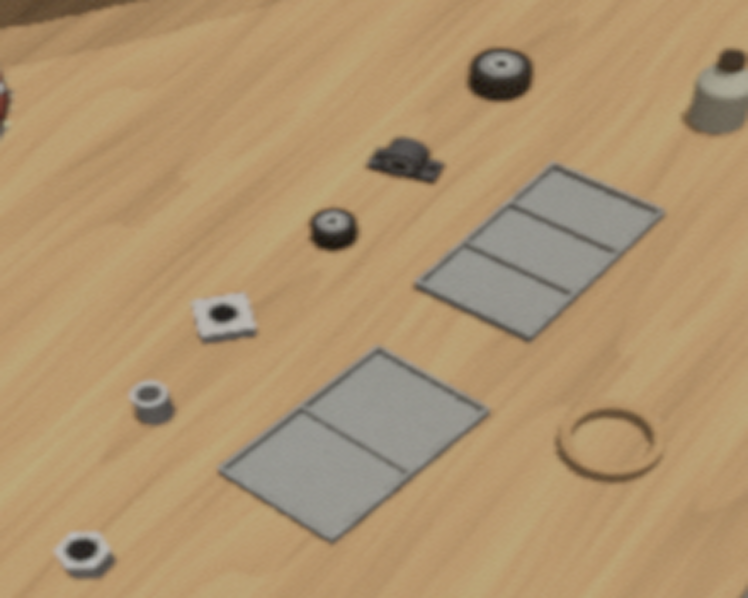

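View pics/zd.png

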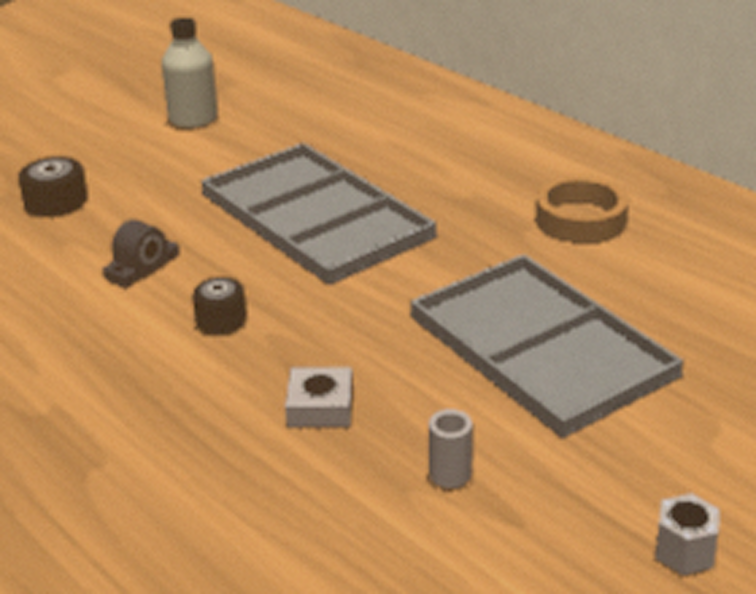

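```bash
cat >> h.py <<'E'
from scipy.spatial.transform import Rotation as Ro
def pose():
    st=monitor.get_state(); q=st['ee_rot']; R=Ro.from_quat([q[1],q[2],q[3],q[0]]).as_matrix()
    return st,np.array(st['tool_pos']),R
def head(R): return np.degrees(np.arctan2(R[1,1],R[0,1]))
def plan(gx,gy,gz,jaw=None):
    "grasp point target, jaw heading deg (mod 180) -> units: turn rz (done first), shift in final tool axes; levelling included"
    st,p,R=pose(); g=r.grip_depth
    h=head(R); hh=h if jaw is None else h+((jaw-h+90)%180-90)
    a=np.radians(hh); y=np.array([np.cos(a),np.sin(a),0]); z=np.array([0,0,-1.]); x=np.cross(y,z)
    Rt=np.column_stack([x,y,z]); tgt=np.array([gx,gy,gz+g]); d=Rt.T@(tgt-p)/.04
    d0=R.T@(tgt-p)/.04
    rv=Ro.from_matrix(R.T@Rt).as_rotvec(degrees=True)/5
    print('t%.2f grasp pt'%st['clock'],np.round(p-[0,0,g],4),'jaw %.1f'%h,'W %.4f'%st['gripper_width'],'F',np.round(st['ft_force'],1),'q6 %.2f'%st['joint_pos'][5])
    print('  turn units',np.round(rv,2),'shift units (new axes)',np.round(d,3),'(current axes)',np.round(d0,3))
E
python3 - <<'E'
from h import *
import pickle
s=pickle.load(open('pics/scene0.png.pkl','rb')); d=pickle.load(open('pics/side0.png.pkl','rb'))
for nm,cs,cd in [('t3',[(555,165),(663,212),(530,338),(417,287)],[(302,147),(435,229),(331,272),(203,184)]),('t2',[(379,349),(488,411),(332,541),(221,469)],[(523,258),(682,364),(564,427),(413,302)])]:
    P=np.array([ray(s,180+x/3.4,95+y/2.6,.016) for x,y in cs]); Q=np.array([ray(d,160+x/2.7,130+y/2.7,.016) for x,y in cd])
    for A in (P,Q):
        print(nm,np.round(A[:,:2],3).tolist(),A.mean(0).round(4),[round(float(np.linalg.norm(A[i]-A[i-1])),3) for i in range(4)],[round(float(np.degrees(np.arctan2(*(A[i]-A[i-1])[[1,0]]))),1) for i in range(4)])
plan(.47,.343,.25,None)
E
```

```text
t3 [[0.583, 0.246], [0.697, 0.237], [0.681, 0.034], [0.568, 0.04]] [0.6321 0.1395 0.016 ] [0.207, 0.114, 0.204, 0.113] [85.8, -4.7, -94.4, 176.8]
t3 [[0.689, 0.235], [0.671, 0.029], [0.561, 0.041], [0.574, 0.243]] [0.6239 0.137  0.016 ] [0.115, 0.207, 0.111, 0.203] [-4.0, -94.9, 173.6, 86.1]
t2 [[0.583, -0.042], [0.696, -0.059], [0.67, -0.24], [0.555, -0.221]] [ 0.6259 -0.1404  0.016 ] [0.182, 0.115, 0.184, 0.117] [81.0, -8.5, -98.3, 170.6]
t2 [[0.69, -0.059], [0.664, -0.241], [0.546, -0.226], [0.578, -0.04]] [ 0.6198 -0.1414  0.016 ] [0.114, 0.185, 0.119, 0.189] [-9.5, -98.2, 172.5, 80.2]
t0.15 grasp pt [0.2516 0.5446 0.2494] jaw 65.2 W 0.0850 F [0.5 0.2 0.4] q6 1.35
  turn units [-0.01 -0.   -0.  ] shift units (new axes) [-7.071 -2.285 -0.015] (current axes) [-7.071 -2.285 -0.014]
```

```bash
python3 -m handwheel '[[-0.884,-0.286,0,0,0,0,1],[-0.884,-0.286,0,0,0,0,1],[-0.884,-0.286,0,0,0,0,1],[-0.884,-0.286,0,0,0,0,1],[-0.884,-0.286,0,0,0,0,1],[-0.884,-0.286,0,0,0,0,1],[-0.884,-0.286,0,0,0,0,1],[-0.884,-0.286,0,0,0,0,1]]' && python3 -m handwheel '[[0,0,0,0,0,1,1],[0,0,0,0,0,1,1],[0,0,0,0,0,1,1],[0,0,0,0,0,1,1],[0,0,0,0,0,1,1],[0,0,0,0,0,1,1],[0,0,0,0,0,1,1],[0,0,0,0,0,1,1],[0,0,0,0,0,1,1],[0,0,0,0,0,1,1],[0,0,0,0,0,1,1],[0,0,0,0,0,1,1],[0,0,0,0,0,1,1],[0,0,0,0,0,1,1],[0,0,0,0,0,0,1]]'; python3 - <<'E'
from h import *
save('wrist','w1.png'); plan(.47,.343,.02,-5)
E
```

```text
clock: 0.82
tool_pos: [0.4711, 0.3415, 0.4046]
ee_rot: [-0.0, 0.215, 0.977, 0.0]
ft_force: [-0.1, 0.4, 0.3]
gripper_width: 0.0855
clock: 2.07
tool_pos: [0.47, 0.343, 0.4044]
ee_rot: [-0.0, 0.737, 0.675, -0.0]
ft_force: [0.8, -0.4, 0.3]
gripper_width: 0.0855
t2.12 grasp pt [0.47   0.3429 0.2497] jaw -4.7 W 0.0858 F [-0.1 -0.8 -0.1] q6 2.06
  turn units [-0.    0.    0.06] shift units (new axes) [ 1.000e-03 -0.000e+00  5.743e+00] (current axes) [2.000e-03 2.000e-03 5.743e+00]
```

View pics/w1.png

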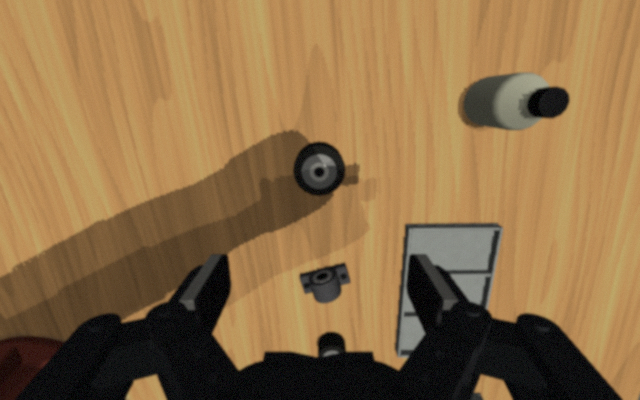

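The wrist view shows the large wheel's hub at (319,171), directly under the tool, the bearing at (325,282) and the bottle at (520,100), well clear.

```bash
python3 - <<'E'
from h import *
import pickle
s=pickle.load(open('pics/w1.png.pkl','rb')); im=s['img'][:,:,::-1]
print(ray(s,319.5,171.5,.034),ray(s,319,168.5,.034))
cv2.imwrite('pics/z1.png',cv2.resize(im[130:310,280:370],None,fx=5,fy=5,interpolation=cv2.INTER_CUBIC)[:,:][300:900])
print([ray(s,*p,.016).round(3) for p in [(405,226),(500,226),(398,354)]])
E
```

```text
[0.47142875 0.34166545 0.034     ] [0.47115904 0.34518692 0.034     ]
[array([0.573, 0.258, 0.016]), array([0.693, 0.247, 0.016]), array([0.563, 0.053, 0.016])]
```

View pics/z1.png

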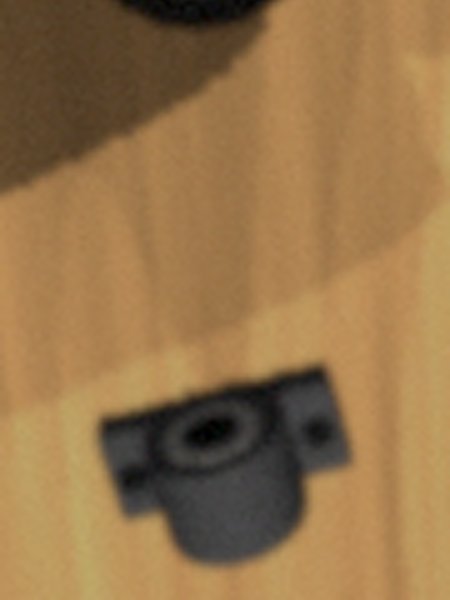

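```bash
python3 -m handwheel '[[0,0.03,0.8,0,0,0,1],[0,0,0.8,0,0,0,1],[0,0,0.8,0,0,0,1],[0,0,0.8,0,0,0,1],[0,0,0.8,0,0,0,1],[0,0,0.8,0,0,0,1],[0,0,0.5,0,0,0,1],[0,0,0.4,0,0,0,1],[0,0,0,0,0,0,1],[0,0,0,0,0,0,0],[0,0,0,0,0,0,0],[0,0,0,0,0,0,0],[0,0,0,0,0,0,0],[0,0,0,0,0,0,0],[0,0,0,0,0,0,0]]' ; python3 - <<'E'
from h import *
plan(.47,.343,.10,-5)
save('side','d1.png')
E
```

```text
clock: 3.37
tool_pos: [0.4722, 0.3433, 0.1788]
ee_rot: [0.001, 0.736, 0.677, 0.002]
ft_force: [0.8, 0.2, 6.4]
gripper_width: 0.0586
t3.37 grasp pt [0.4722 0.3433 0.0241] jaw -4.8 W 0.0586 F [0.8 0.2 6.4] q6 2.06
  turn units [ 0.03 -0.02  0.05] shift units (new axes) [-0.012 -0.054 -1.897] (current axes) [-0.009 -0.048 -1.897]
```

View pics/d1.png

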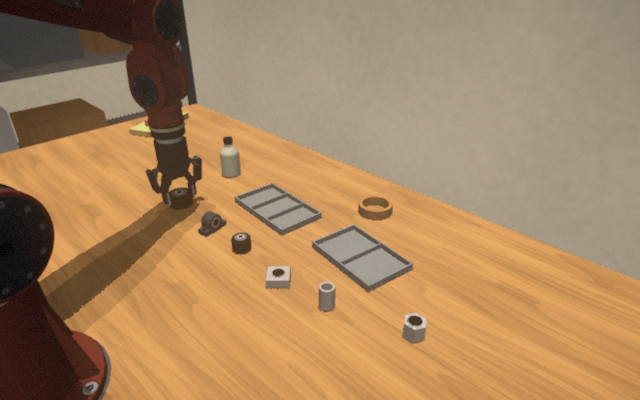

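```bash
python3 -m handwheel '[[0,0,-0.3,0,0,0,0],[0,0,-0.6,0,0,0,0],[0,0,-0.6,0,0,0,0],[0,0,-0.6,0,0,0.75,0],[0,0,0,0,0,0,0]]' ; python3 - <<'E'
from h import *
plan(.630,-.095,.10,-8.5)
E
```

```text
clock: 3.83
tool_pos: [0.4727, 0.3436, 0.2673]
ee_rot: [0.001, 0.759, 0.651, 0.004]
ft_force: [0.6, 1.9, -0.2]
gripper_width: 0.0587
t3.83 grasp pt [0.4727 0.3436 0.1126] jaw -8.7 W 0.0587 F [ 0.6  1.9 -0.2] q6 2.13
  turn units [ 0.08 -0.05 -0.05] shift units (new axes) [-10.263   5.509   0.316] (current axes) [-10.242   5.548   0.31 ]
```

```bash
python3 -m handwheel '[[-0.3,0.16,0,0,0,0,0],[-0.6,0.33,0,0,0,0,0],[-0.72,0.39,0,0,0,0,0],[-0.72,0.39,0,0,0,0,0],[-0.72,0.39,0,0,0,0,0],[-0.72,0.39,0,0,0,0,0],[-0.72,0.39,0,0,0,0,0],[-0.72,0.39,0,0,0,0,0],[-0.72,0.39,0,0,0,0,0],[-0.72,0.39,0,0,0,0,0],[-0.72,0.39,0,0,0,0,0],[-0.72,0.39,0,0,0,0,0],[-0.72,0.39,0,0,0,0,0],[-0.72,0.39,0,0,0,0,0],[-0.5,0.27,0,0,0,0,0],[-0.2,0.1,0,0,0,0,0],[0,0,0,0,0,0,0],[0,0,0,0,0,0,0]]' ; python3 - <<'E'
from h import *
plan(.630,-.095,.035,-8.5)
save('wrist','w2.png')
save('scene','s2.png')
E
```

```text
clock: 5.33
tool_pos: [0.629, -0.0951, 0.2602]
ee_rot: [-0.001, 0.758, 0.652, -0.0]
ft_force: [-0.4, 0.4, -1.3]
gripper_width: 0.0586
t5.33 grasp pt [ 0.629  -0.0951  0.1055] jaw -8.6 W 0.0586 F [-0.4  0.4 -1.3] q6 1.36
  turn units [-0.02 -0.01 -0.01] shift units (new axes) [0.005 0.024 1.762] (current axes) [0.004 0.027 1.762]
```

View pics/w2.png

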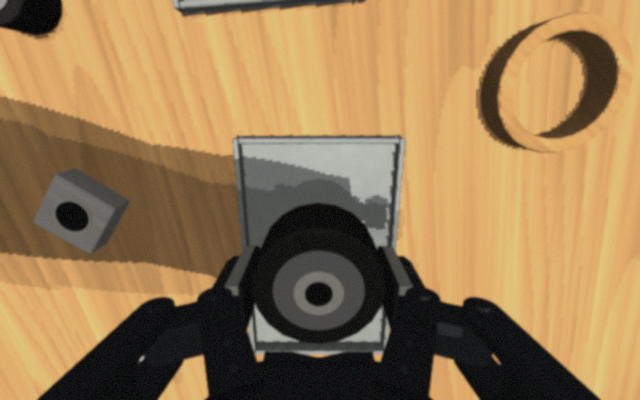

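View pics/s2.png

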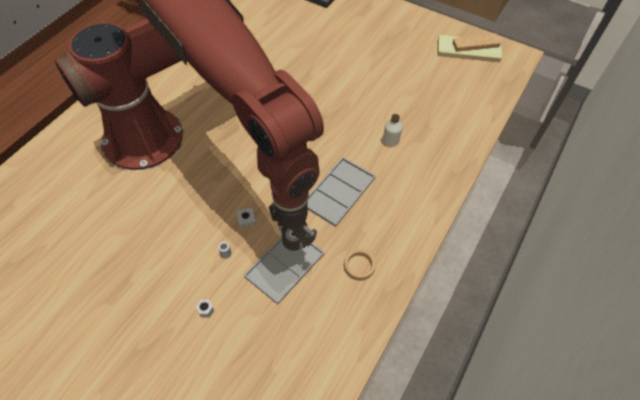

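The wheel is held level over the +y bay. The tray's rim corners are at (235,138) and (403,138).

```bash
python3 - <<'E'
from h import *
import pickle
s=pickle.load(open('pics/w2.png.pkl','rb'))
a=ray(s,235,138,.016);b=ray(s,403.5,137.5,.016);print(a,b,np.linalg.norm(b-a),np.degrees(np.arctan2(*(b-a)[1::-1])))
u=(b-a)/np.linalg.norm(b-a); print('bay+ centre',(a+b)/2+48*.001*np.array([u[1],-u[0],0]),'tray c',(a+b)/2+94*.001*np.array([u[1],-u[0],0]))
E
```

```text
[ 0.57969584 -0.03482152  0.016     ] [ 0.695324   -0.05167536  0.016     ] 0.11685000848176956 -8.292974298151623
bay+ centre [ 0.63058665 -0.09074653  0.016     ] tray c [ 0.62395185 -0.13626553  0.016     ]
```

```bash
python3 -m handwheel '[[0.05,0.02,0.5,0,0,0,0],[0,0,0.6,0,0,0,0],[0,0,0.4,0,0,0,0],[0,0,0.25,0,0,0,0],[0,0,0.12,0,0,0,0],[0,0,0.05,0,0,0,0],[0,0,0,0,0,0,0],[0,0,0,0,0,0,0]]' ; python3 - <<'E'
from h import *
plan(.630,-.092,.028,-8.5)
save('side','d2.png')
E
```

```text
clock: 6.1
tool_pos: [0.6311, -0.0932, 0.1851]
ee_rot: [0.001, 0.758, 0.653, 0.0]
ft_force: [0.3, 0.4, -0.6]
gripper_width: 0.0587
t6.10 grasp pt [ 0.6311 -0.0932  0.0304] jaw -8.5 W 0.0587 F [ 0.3  0.4 -0.6] q6 1.37
  turn units [ 0.02  0.   -0.01] shift units (new axes) [ 0.025 -0.031  0.061] (current axes) [ 0.025 -0.031  0.061]
```

View pics/d2.png

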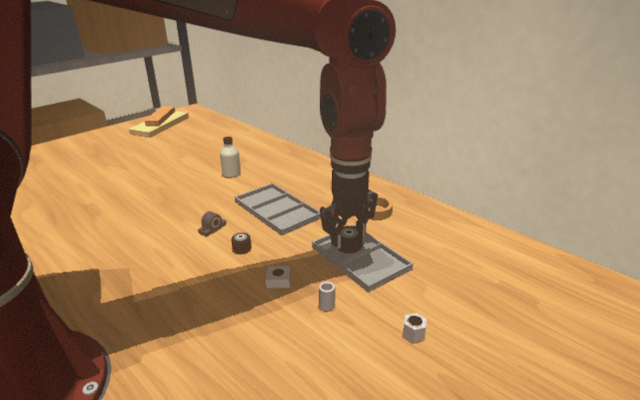

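```bash
python3 -m handwheel '[[0,0,0.04,0,0,0,0],[0,0,0.03,0,0,0,0],[0,0,0,0,0,0,0],[0,0,0,0,0,0,0]]'; python3 -m handwheel '[[0,0,0.03,0,0,0,0],[0,0,0,0,0,0,0]]'
```

```text
clock: 6.48
tool_pos: [0.6311, -0.0935, 0.1828]
ee_rot: [0.001, 0.758, 0.652, 0.0]
ft_force: [-3.0, 1.3, 8.0]
gripper_width: 0.0585
clock: 6.65
tool_pos: [0.6311, -0.0934, 0.1828]
ee_rot: [0.001, 0.758, 0.652, 0.0]
ft_force: [-7.3, 1.8, 18.0]
gripper_width: 0.058
```

```bash
python3 -m handwheel '[[0,0,-0.05,0,0,0,0],[0,0,0,0,0,0,0.82],[0,0,0,0,0,0,0.82],[0,0,0,0,0,0,0.82],[0,0,0,0,0,0,0.82],[0,0,-0.3,0,0,0,0.82],[0,0,-0.5,0,0,0,0.82],[0,0,-0.8,0,0,0,1],[0,0,-0.8,0,0,0,1],[0,0,-0.8,0,0,0,1],[0,0,-0.8,0,0,0,1],[0,0,0,0,0,0,1]]'; python3 - <<'E'
from h import *
save('wrist','w3.png')
plan(.463,.178,.25,-8.5)
E
```

```text
clock: 7.65
tool_pos: [0.6318, -0.0937, 0.3507]
ee_rot: [0.005, 0.758, 0.652, 0.003]
ft_force: [-0.1, 0.5, 1.2]
gripper_width: 0.0853
t7.70 grasp pt [ 0.6316 -0.0936  0.1927] jaw -8.5 W 0.0860 F [ 0.3 -0.  -0.8] q6 1.37
  turn units [ 0.09  0.02 -0.01] shift units (new axes) [ 6.092 -5.171 -1.434] (current axes) [ 6.086 -5.165 -1.481]
```

View pics/w3.png

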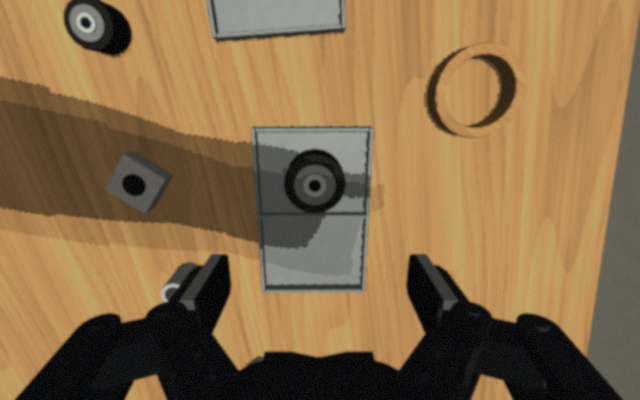

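The large wheel is in the +y bay at (315,183). Next, the bearing yaw from w1, taking its foot's top corners.

```bash
python3 - <<'E'
from h import *
import pickle
s=pickle.load(open('pics/w1.png.pkl','rb'))
C=[ray(s,280+x/5,190+y/5,.012) for x,y in [(103,428),(328,376),(352,465),(128,517)]]
print(np.round(C,4).tolist(),np.mean(C,0))
for i in range(4):
    d=C[i]-C[i-1]; print(np.linalg.norm(d),np.degrees(np.arctan2(d[1],d[0])))
plan(np.mean(C,0)[0],np.mean(C,0)[1],.25,-8.5)
E
```

```text
[[0.4332, 0.1946, 0.012], [0.495, 0.2054, 0.012], [0.4999, 0.1773, 0.012], [0.4372, 0.1659, 0.012]] [0.46631807 0.18582363 0.012     ]
0.02898190834598141 97.87619064210092
0.06272979742333584 9.887865008879265
0.028535934048541368 -80.06503761665704
0.06377204679533226 -169.72748711460062
t7.70 grasp pt [ 0.6316 -0.0936  0.1927] jaw -8.5 W 0.0860 F [ 0.3 -0.  -0.8] q6 1.37
  turn units [ 0.09  0.02 -0.01] shift units (new axes) [ 6.298 -5.118 -1.434] (current axes) [ 6.292 -5.112 -1.481]
```

```bash
python3 -m handwheel '[[0.7,-0.568,-0.16,0,0,0,1],[0.7,-0.568,-0.16,0,0,0,1],[0.7,-0.568,-0.16,0,0,0,1],[0.7,-0.568,-0.16,0,0,0,1],[0.7,-0.568,-0.16,0,0,0,1],[0.7,-0.568,-0.16,0,0,0,1],[0.7,-0.568,-0.16,0,0,0,1],[0.7,-0.568,-0.16,0,0,0,1],[0.7,-0.568,-0.16,0,0,0,1],[0,0,0,0,0,0,1]]' && python3 -m handwheel '[[0,0,0,0,0,-1,1],[0,0,0,0,0,-1,1],[0,0,0,0,0,-1,1],[0,0,0,0,0,-1,1],[0,0,0,0,0,-1,1],[0,0,0,0,0,-1,1],[0,0,0,0,0,-1,1],[0,0,0,0,0,-1,1],[0,0,0,0,0,-1,1],[0,0,0,0,0,-1,1],[0,0,0,0,0,-1,1],[0,0,0,0,0,-1,1],[0,0,0,0,0,-1,1],[0,0,0,0,0,-1,1],[0,0,0,0,0,-1,1],[0,0,0,0,0,-1,1],[0,0,0,0,0,-1,1],[0,0,0,0,0,-1,1],[0,0,0,0,0,-1,1],[0,0,0,0,0,-1,1]]' && python3 -m handwheel '[[0,0,0,0,0,-0.9,1],[0,0,0,0,0,-0.74,1],[0,0,0,0,0,0,1]]'; python3 - <<'E'
from h import *
s=save('wrist','w4.png'); cv2.imwrite('pics/z4.png',cv2.resize(s['img'][110:250,240:400,::-1],None,fx=4,fy=4,interpolation=cv2.INTER_CUBIC))
plan(.466,.186,.028,99.7)
E
```

```text
clock: 8.53
tool_pos: [0.463, 0.1904, 0.4007]
ee_rot: [-0.001, 0.756, 0.654, 0.001]
ft_force: [-0.1, 1.2, 0.6]
gripper_width: 0.0852
clock: 10.2
tool_pos: [0.4657, 0.1861, 0.3988]
ee_rot: [-0.001, -0.015, 1.0, -0.0]
ft_force: [0.5, 0.4, 0.2]
gripper_width: 0.0854
clock: 10.45
tool_pos: [0.4658, 0.1861, 0.3989]
ee_rot: [-0.001, -0.085, 0.996, -0.0]
ft_force: [-0.0, -0.5, -0.2]
gripper_width: 0.0852
t10.50 grasp pt [0.4658 0.1861 0.2443] jaw 99.6 W 0.0853 F [-0.2  0.2  0.4] q6 -0.05
  turn units [ 0.   -0.01 -0.02] shift units (new axes) [-5.000e-03 -4.000e-03  5.406e+00] (current axes) [-1.000e-02 -5.000e-03  5.406e+00]
```

View pics/z4.png

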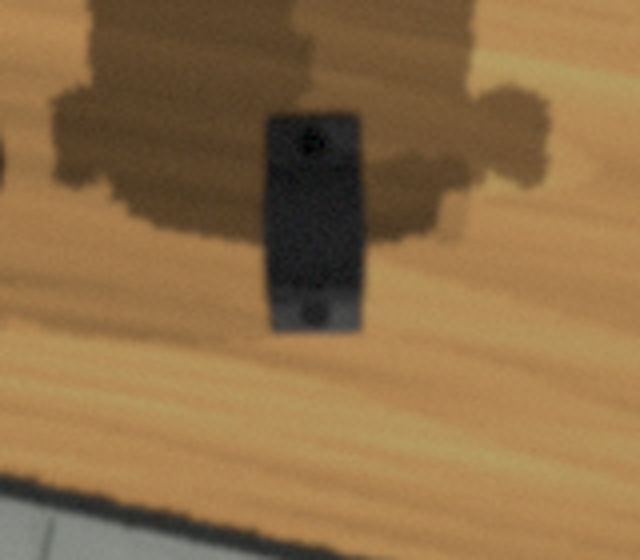

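The bearing is squarely aligned with the jaws, with its foot centred at about (318.6,165.6).

```bash
python3 - <<'E'
from h import *
import pickle
s=pickle.load(open('pics/w4.png.pkl','rb'))
a=ray(s,240+314/4,110+113/4,.012);b=ray(s,240+317/4,110+332/4,.012);print(a,b,(a+b)/2,np.linalg.norm(a-b))
m=(a+b)/2
plan(m[0],m[1],.028,99.7)
E
```

```text
[0.43134326 0.1802177  0.012     ] [0.49629992 0.19248691 0.012     ] [0.46382159 0.1863523  0.012     ] 0.06610522633682878
t10.50 grasp pt [0.4658 0.1861 0.2443] jaw 99.6 W 0.0853 F [-0.2  0.2  0.4] q6 -0.05
  turn units [ 0.   -0.01 -0.02] shift units (new axes) [0.047 0.013 5.406] (current axes) [0.042 0.013 5.406]
```

```bash
python3 -m handwheel '[[0.047,0.01,0.8,0,0,0,1],[0,0,0.8,0,0,0,1],[0,0,0.8,0,0,0,1],[0,0,0.8,0,0,0,1],[0,0,0.8,0,0,0,1],[0,0,0.7,0,0,0,1],[0,0,0.4,0,0,0,1],[0,0,0.3,0,0,0,1],[0,0,0,0,0,0,1],[0,0,0,0,0,0,0],[0,0,0,0,0,0,0],[0,0,0,0,0,0,0],[0,0,0,0,0,0,0],[0,0,0,0,0,0,0],[0,0,0,0,0,0,0],[0,0,0,0,0,0,0],[0,0,0,0,0,0,0]]'; python3 -m handwheel '[[0,0,-0.3,0,0,0,0],[0,0,-0.6,0,0,0,0],[0,0,-0.6,0,0,0,0],[0,0,-0.5,0,0,0,0],[0,0,0,0,0,0,0],[0,0,0,0,0,0,0]]'; python3 - <<'E'
from h import *
plan(.616,-.184,.10,81.5)
save('wrist','w5.png')
E
```

```text
clock: 11.92
tool_pos: [0.4645, 0.1865, 0.1847]
ee_rot: [0.001, -0.084, 0.996, 0.0]
ft_force: [-0.9, -0.4, 5.7]
gripper_width: 0.0269
clock: 12.42
tool_pos: [0.4644, 0.1865, 0.2648]
ee_rot: [0.001, -0.084, 0.996, 0.0]
ft_force: [0.3, -0.1, -2.1]
gripper_width: 0.0269
t12.42 grasp pt [0.4644 0.1865 0.1101] jaw 99.6 W 0.0269 F [ 0.3 -0.1 -2.1] q6 -0.05
  turn units [0.   0.03 3.63] shift units (new axes) [-5.118 -8.6    0.252] (current axes) [-2.184 -9.766  0.258]
```

View pics/w5.png

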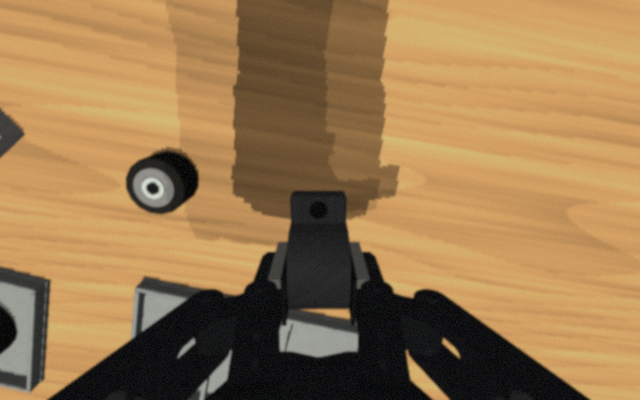

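```bash
python3 -m handwheel '[[0,0,0,0,0,0.6,0],[0,0,0,0,0,0.9,0],[0,0,0,0,0,0.9,0],[0,0,0,0,0,0.8,0],[0,0,0,0,0,0.43,0],[0,0,0,0,0,0,0]]'; python3 -m handwheel '[[-0.15,-0.25,0,0,0,0,0],[-0.3,-0.5,0,0,0,0,0],[-0.38,-0.64,0,0,0,0,0],[-0.38,-0.64,0,0,0,0,0],[-0.38,-0.64,0,0,0,0,0],[-0.38,-0.64,0,0,0,0,0],[-0.38,-0.64,0,0,0,0,0],[-0.38,-0.64,0,0,0,0,0],[-0.38,-0.64,0,0,0,0,0],[-0.38,-0.64,0,0,0,0,0],[-0.38,-0.64,0,0,0,0,0],[-0.38,-0.64,0,0,0,0,0],[-0.38,-0.64,0,0,0,0,0],[-0.3,-0.5,0,0,0,0,0],[-0.19,-0.31,0,0,0,0,0],[0,0,0,0,0,0,0],[0,0,0,0,0,0,0]]'; python3 - <<'E'
from h import *
plan(.617,-.184,.034,81.5)
save('wrist','w6.png')
save('side','d6.png')
E
```

```text
clock: 12.97
tool_pos: [0.4632, 0.1863, 0.2617]
ee_rot: [-0.001, 0.075, 0.997, -0.0]
ft_force: [0.8, 0.4, -2.5]
gripper_width: 0.027
clock: 14.38
tool_pos: [0.6152, -0.1852, 0.2623]
ee_rot: [-0.001, 0.074, 0.997, 0.0]
ft_force: [0.3, 0.4, -2.5]
gripper_width: 0.027
t14.38 grasp pt [ 0.6152 -0.1852  0.1076] jaw 81.5 W 0.0270 F [ 0.3  0.4 -2.5] q6 -0.35
  turn units [ 0.01 -0.02 -0.  ] shift units (new axes) [-0.04   0.035  1.84 ] (current axes) [-0.043  0.034  1.84 ]
```

View pics/w6.png

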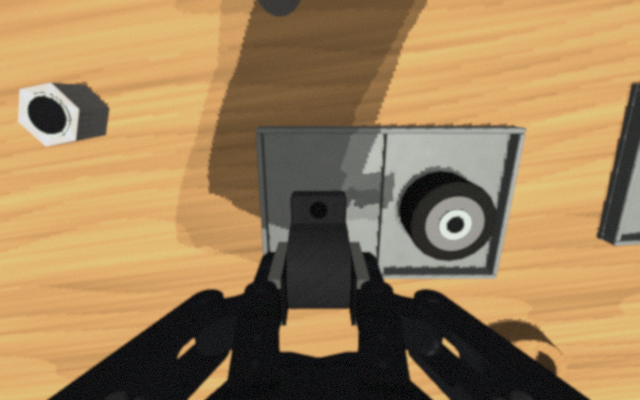

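View pics/d6.png

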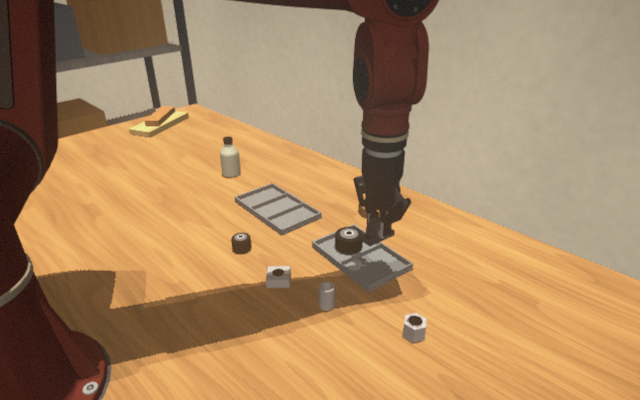

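```bash
python3 -m handwheel '[[-0.04,0.03,0.5,0,0,0,0],[0,0,0.6,0,0,0,0],[0,0,0.4,0,0,0,0],[0,0,0.2,0,0,0,0],[0,0,0.07,0,0,0,0],[0,0,0,0,0,0,0],[0,0,0,0,0,0,0]]'; python3 -m handwheel '[[0,0,0.04,0,0,0,0],[0,0,0.03,0,0,0,0],[0,0,0,0,0,0,0],[0,0,0,0,0,0,0]]'; python3 -m handwheel '[[0,0,0.03,0,0,0,0],[0,0,0,0,0,0,0]]'
```

```text
clock: 15.07
tool_pos: [0.6178, -0.183, 0.1939]
ee_rot: [0.001, 0.074, 0.997, -0.0]
ft_force: [-0.2, -0.2, -1.5]
gripper_width: 0.0271
clock: 15.4
tool_pos: [0.6175, -0.1831, 0.1902]
ee_rot: [0.0, 0.074, 0.997, -0.0]
ft_force: [0.3, 0.1, -2.3]
gripper_width: 0.0272
clock: 15.57
tool_pos: [0.6175, -0.1832, 0.1888]
ee_rot: [0.0, 0.074, 0.997, -0.0]
ft_force: [-0.5, -0.7, -1.6]
gripper_width: 0.027
```

```bash
python3 -m handwheel '[[0,0,0.03,0,0,0,0],[0,0,0,0,0,0,0]]';  python3 -m handwheel '[[0,0,0.03,0,0,0,0],[0,0,0,0,0,0,0]]'
```

```text
clock: 15.73
tool_pos: [0.6175, -0.1832, 0.1888]
ee_rot: [0.0, 0.074, 0.997, -0.0]
ft_force: [-4.5, 0.6, 7.7]
gripper_width: 0.0272
clock: 15.9
tool_pos: [0.6175, -0.1831, 0.1887]
ee_rot: [0.0, 0.074, 0.997, -0.0]
ft_force: [-9.4, 3.7, 17.2]
gripper_width: 0.0274
```

```bash
python3 -m handwheel '[[0,0,-0.05,0,0,0,0],[0,0,0,0,0,0,0.55],[0,0,0,0,0,0,0.55],[0,0,0,0,0,0,0.55],[0,0,0,0,0,0,0.55],[0,0,-0.3,0,0,0,0.55],[0,0,-0.6,0,0,0,0.55],[0,0,-0.8,0,0,0,0.55],[0,0,-0.8,0,0,0,1],[0,0,-0.9,0,0,0,1],[0,0,-0.9,0,0,0,1],[0,0,-0.9,0,0,0,1],[0,0,0,0,0,0,1]]'; python3 - <<'E'
from h import *
save('wrist','w7.png')
plan(.521,-.342,.25)
E
```

```text
clock: 16.98
tool_pos: [0.618, -0.1834, 0.4061]
ee_rot: [0.005, 0.074, 0.997, -0.002]
ft_force: [0.6, -0.2, 1.8]
gripper_width: 0.0855
t17.03 grasp pt [ 0.618  -0.1834  0.2477] jaw 81.5 W 0.0855 F [ 0.3 -1.  -0.8] q6 -0.34
  turn units [-0.03  0.09  0.  ] shift units (new axes) [ 1.814 -4.28  -0.058] (current axes) [ 1.813 -4.28  -0.061]
```

View pics/w7.png

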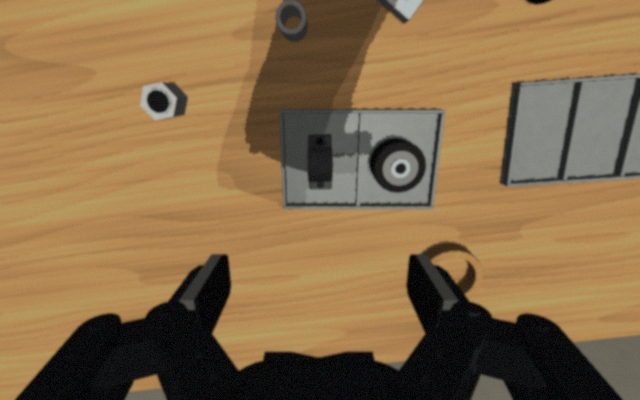

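The bearing stands in the −y bay at (320,160) and the wheel in the other at (399,167). I'll move above the hex nut.

```bash
python3 -m handwheel '[[0.3,-0.7,0,0,0,0,1],[0.3,-0.72,0,0,0,0,1],[0.3,-0.72,0,0,0,0,1],[0.3,-0.72,0,0,0,0,1],[0.3,-0.72,0,0,0,0,1],[0.3,-0.7,0,0,0,0,1],[0,0,0,0,0,0,1],[0,0,0,0,0,0,1]]'; python3 - <<'E'
from h import *
s=save('wrist','w8.png'); cv2.imwrite('pics/z8.png',cv2.resize(s['img'][110:230,250:390,::-1],None,fx=5,fy=5,interpolation=cv2.INTER_CUBIC))
plan(.521,-.342,.25)
E
```

```text
clock: 17.7
tool_pos: [0.5199, -0.3429, 0.3957]
ee_rot: [-0.0, 0.075, 0.997, 0.0]
ft_force: [0.0, 0.4, 0.2]
gripper_width: 0.0856
t17.75 grasp pt [ 0.5206 -0.342   0.2411] jaw 81.4 W 0.0855 F [-0.1  0.  -0.2] q6 -0.64
  turn units [ 0.01 -0.01  0.  ] shift units (new axes) [-0.011  0.    -0.222] (current axes) [-0.011  0.001 -0.222]
```

View pics/z8.png

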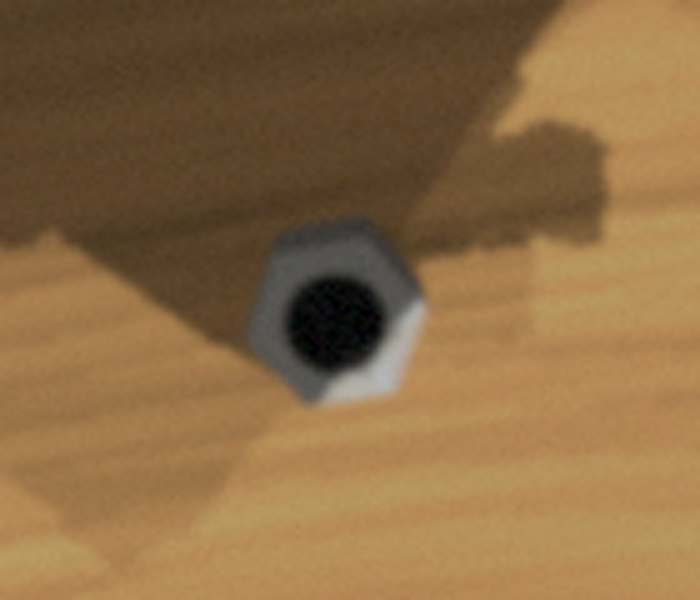

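```bash
python3 - <<'E'
from h import *
import pickle
s=pickle.load(open('pics/w8.png.pkl','rb'))
f=lambda x,y:ray(s,250+x/5,110+y/5,.03)
C=f(336.5,318); print('c',C, f(336,323))
for p in [(425,303),(248,333),(395,392),(318,405)]:
    d=f(*p)-C; a=np.degrees(np.arctan2(d[1],d[0])); print(np.linalg.norm(d),a,a%60)
for d in (f(425,303)-f(248,333),f(395,392)-f(318,405)): print(np.linalg.norm(d),np.degrees(np.arctan2(d[1],d[0]))%60)
E
```

```text
c [ 0.52177405 -0.34417354  0.03      ] [ 0.52289864 -0.34445812  0.03      ]
0.020154343527049378 91.264837056033 31.264837056033002
0.0202753301184481 -88.73516294396715 31.264837056032846
0.02188053519507289 29.024398832772494 29.024398832772494
0.020868700794244414 -20.34684993563653 39.65315006436347
0.04042967364549748 31.26483705603293
0.017877408418974925 31.39097410204039
```

```bash
python3 -m handwheel '[[0,0,0,0,0,1,1],[0,0,0,0,0,1,1],[0,0,0,0,0,1,1],[0,0,0,0,0,1,1],[0,0,0,0,0,1,1],[0,0,0,0,0,1,1],[0,0,0,0,0,1,1],[0,0,0,0,0,1,1],[0,0,0,0,0,1,1],[0,0,0,0,0,1,1],[0,0,0,0,0,1,1],[0,0,0,0,0,1,1],[0,0,0,0,0,1,1],[0,0,0,0,0,1,1],[0,0,0,0,0,1,1],[0,0,0,0,0,1,1],[0,0,0,0,0,0,1],[0,0,0,0,0,0,1]]'; python3 - <<'E'
from h import *
s=save('wrist','w9.png'); cv2.imwrite('pics/z9.png',cv2.resize(s['img'][110:230,250:390,::-1],None,fx=5,fy=5,interpolation=cv2.INTER_CUBIC))
plan(.5222,-.3442,.028,1.3)
E
```

```text
clock: 19.25
tool_pos: [0.5215, -0.3408, 0.3962]
ee_rot: [-0.0, 0.696, 0.718, 0.0]
ft_force: [0.1, 0.0, -1.1]
gripper_width: 0.0852
t19.30 grasp pt [ 0.5214 -0.341   0.2415] jaw 1.7 W 0.0854 F [-0.6  0.4  0.4] q6 0.75
  turn units [-0.   -0.    0.09] shift units (new axes) [-0.081  0.019  5.337] (current axes) [-0.083  0.019  5.337]
```

View pics/z9.png

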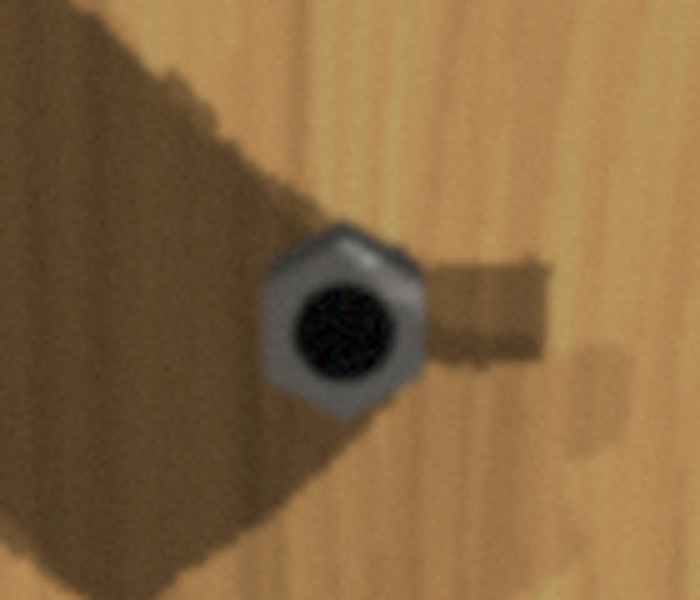

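The nut's flats now face the jaws and its centre is at about (319,175.5).

```bash
python3 - <<'E'
from h import *
import pickle
s=pickle.load(open('pics/w9.png.pkl','rb'))
m=ray(s,319,175.6,.03); print(m); plan((m[0]+.5222)/2,(m[1]-.3442)/2,.028,1.3)
E
python3 -m handwheel '[[-0.08,0.02,0.8,0,0,0.08,1],[0,0,0.8,0,0,0,1],[0,0,0.8,0,0,0,1],[0,0,0.8,0,0,0,1],[0,0,0.8,0,0,0,1],[0,0,0.7,0,0,0,1],[0,0,0.4,0,0,0,1],[0,0,0.2,0,0,0,1],[0,0,0,0,0,0,1],[0,0,0,0,0,0,1]]'
```

```text
[ 0.52267279 -0.34542343  0.03      ]
t19.30 grasp pt [ 0.5214 -0.341   0.2415] jaw 1.7 W 0.0854 F [-0.6  0.4  0.4] q6 0.75
  turn units [-0.   -0.    0.09] shift units (new axes) [-0.096  0.025  5.337] (current axes) [-0.099  0.024  5.337]
clock: 20.13
tool_pos: [0.5221, -0.345, 0.185]
ee_rot: [0.0, 0.7, 0.714, 0.0]
ft_force: [-0.4, -0.2, -0.0]
gripper_width: 0.0855
```

```bash
python3 -m handwheel '[[0,0,0.03,0,0,0,0],[0,0,0,0,0,0,0],[0,0,0,0,0,0,0],[0,0,0,0,0,0,0],[0,0,0,0,0,0,0],[0,0,0,0,0,0,0],[0,0,0,0,0,0,0],[0,0,0,0,0,0,0]]'; python3 -m handwheel '[[0,0,-0.3,0,0,0,0],[0,0,-0.6,0,0,0,0],[0,0,-0.6,0,0,0,0],[0,0,-0.5,0,0,0,0],[0,0,0,0,0,0,0],[0,0,0,0,0,0,0]]'; python3 - <<'E'
from h import *
plan(.6275,.142,.10,-5)
save('wrist','w10.png')
E
```

```text
clock: 20.8
tool_pos: [0.5221, -0.3453, 0.1842]
ee_rot: [0.001, 0.7, 0.714, 0.0]
ft_force: [0.0, 0.2, 5.2]
gripper_width: 0.0345
clock: 21.3
tool_pos: [0.5221, -0.3453, 0.2645]
ee_rot: [0.001, 0.7, 0.714, 0.0]
ft_force: [-0.4, 0.3, -1.6]
gripper_width: 0.0349
t21.30 grasp pt [ 0.5221 -0.3453  0.1098] jaw 1.1 W 0.0349 F [-0.4  0.3 -1.6] q6 0.76
  turn units [0.02 0.02 1.22] shift units (new axes) [12.365  1.563  0.246] (current axes) [12.129  2.869  0.231]
```

View pics/w10.png

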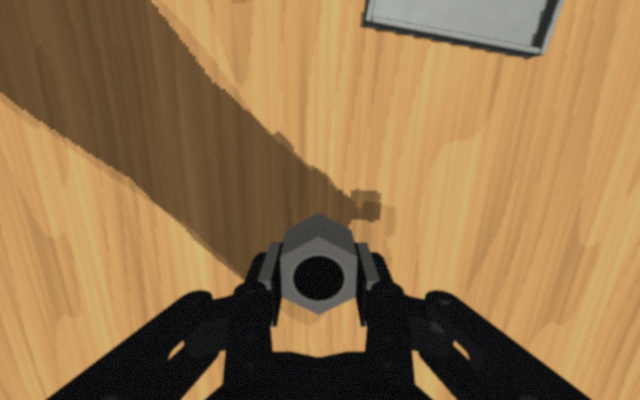

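```bash
python3 -m handwheel '[[0,0,0,0,0,0.62,0],[0,0,0,0,0,0.6,0],[0,0,0,0,0,0,0]]'; python3 -m handwheel '[[0.3,0.038,0,0,0,0,0],[0.6,0.076,0,0,0,0,0],[0.75,0.095,0,0,0,0,0],[0.75,0.095,0,0,0,0,0],[0.75,0.095,0,0,0,0,0],[0.75,0.095,0,0,0,0,0],[0.75,0.095,0,0,0,0,0],[0.75,0.095,0,0,0,0,0],[0.75,0.095,0,0,0,0,0],[0.75,0.095,0,0,0,0,0],[0.75,0.095,0,0,0,0,0],[0.75,0.095,0,0,0,0,0],[0.75,0.095,0,0,0,0,0],[0.75,0.095,0,0,0,0,0],[0.75,0.095,0,0,0,0,0],[0.75,0.095,0,0,0,0,0],[0.6,0.076,0,0,0,0,0],[0.36,0.043,0,0,0,0,0],[0,0,0,0,0,0,0],[0,0,0,0,0,0,0]]'; python3 - <<'E'
from h import *
plan(.6275,.142,.034,-5)
save('wrist','w11.png')
E
```

```text
clock: 21.6
tool_pos: [0.5213, -0.3445, 0.2611]
ee_rot: [-0.002, 0.738, 0.675, 0.0]
ft_force: [0.8, 0.1, -1.2]
gripper_width: 0.0346
clock: 23.27
tool_pos: [0.6267, 0.1427, 0.2625]
ee_rot: [-0.0, 0.737, 0.676, -0.0]
ft_force: [0.5, 0.1, -1.5]
gripper_width: 0.0349
t23.27 grasp pt [0.6267 0.1427 0.1078] jaw -4.9 W 0.0349 F [ 0.5  0.1 -1.5] q6 1.68
  turn units [-0.01  0.    0.03] shift units (new axes) [-0.015  0.021  1.844] (current axes) [-0.015  0.023  1.844]
```

View pics/w11.png

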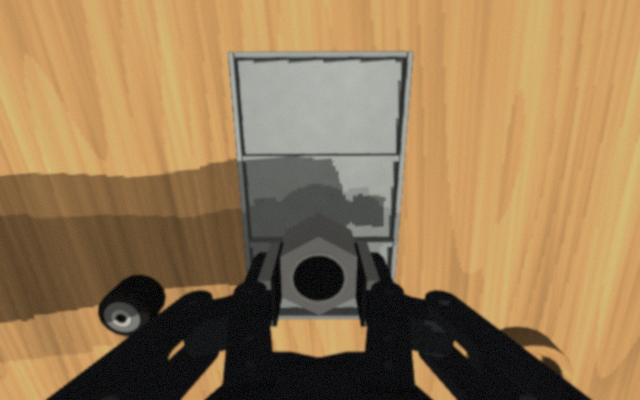

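The nut is over tray3. The far rim corners are at (229,52) and (412,52), and the cross walls at rows ~156 and ~240.

```bash
python3 - <<'E'
from h import *
import pickle
s=pickle.load(open('pics/w11.png.pkl','rb'))
a=ray(s,229,52.5,.016);b=ray(s,412,52,.016);u=(b-a)/np.linalg.norm(b-a);n=np.array([u[1],-u[0],0])
print(a,b,np.linalg.norm(b-a),np.degrees(np.arctan2(u[1],u[0])),'c',(a+b)/2+.104*n)
for v in (155.5,240,319): 
    p=ray(s,320,v,.016); print(v,p,'from far edge',(p-a)@n)
E
```

```text
[0.57828969 0.25353154 0.016     ] [0.69608527 0.24391823 0.016     ] 0.11818719444322442 -4.665575002873997 c [0.62872815 0.14506949 0.016     ]
155.5 [0.63142818 0.18183398 0.016     ] from far edge 0.06713771362501918
240 [0.62600141 0.11570342 0.016     ] from far edge 0.13349056078069246
319 [0.61992286 0.04163042 0.016     ] from far edge 0.2078125379030818
```

```bash
python3 -m handwheel '[[0,0,0.5,0,0,0,0],[0,0,0.5,0,0,0,0],[0,0,0.2,0,0,0,0],[0,0,0,0,0,0,0],[0,0,0,0,0,0,0]]'; python3 - <<'E'
from h import *
plan(.6275,.142,.034,-5)
w=save('wrist','w12.png');d=save('side','d12.png');c=save('scene','s12.png')
f=lambda i,sc:cv2.resize(i[:,:,::-1],None,fx=sc,fy=sc,interpolation=cv2.INTER_CUBIC)
cv2.imwrite('pics/z12.png',np.vstack([np.hstack([f(d['img'][150:250,220:340],3),f(c['img'][140:240,290:390],3)]),cv2.resize(w['img'][120:320,210:430,::-1],(660,300))[:, :660]]))
E
```

```text
clock: 23.73
tool_pos: [0.627, 0.1413, 0.2152]
ee_rot: [-0.0, 0.738, 0.675, -0.0]
ft_force: [-0.4, 0.7, -1.3]
gripper_width: 0.0346
t23.73 grasp pt [0.627  0.1413 0.0605] jaw -5.0 W 0.0346 F [-0.4  0.7 -1.3] q6 1.68
  turn units [-0.01  0.   -0.01] shift units (new axes) [0.019 0.012 0.661] (current axes) [0.019 0.012 0.661]
```

View pics/z12.png

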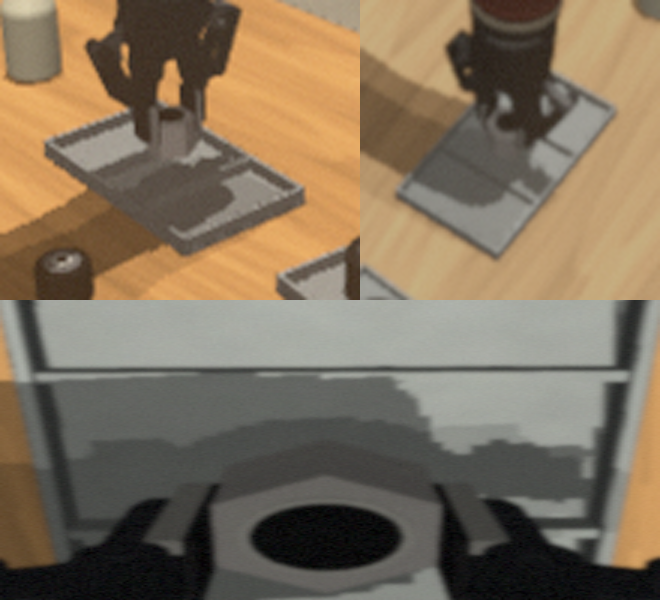

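```bash
python3 - <<'E'
from h import *
import pickle
s=pickle.load(open('pics/w12.png.pkl','rb'))
# wall-top band of each cross wall: light strip
for (u,v) in [(225,169),(417,169),(235,275),(410,277)]: print(ray(s,u,v,.016).round(4))
# nut lower edge in tool column
for c,(y0,y1) in {225:(140,300),240:(140,300),405:(140,300)}.items(): print(c,[int(x) for x in s['img'][150:290:3,c].mean(1)])
E
```

```text
[0.5782 0.1859 0.016 ]
[0.6864 0.1766 0.016 ]
[0.5722 0.1175 0.016 ]
[0.6828 0.1066 0.016 ]
225 [145, 132, 122, 103, 92, 62, 104, 155, 105, 49, 44, 46, 46, 44, 41, 45, 45, 52, 49, 57, 63, 68, 75, 81, 83, 90, 96, 95, 74, 80, 74, 75, 75, 74, 76, 75, 71, 75, 74, 71, 74, 74, 74, 80, 77, 77, 79]
240 [161, 160, 164, 162, 163, 106, 107, 154, 99, 99, 97, 99, 97, 95, 98, 97, 95, 95, 96, 94, 99, 91, 85, 87, 83, 75, 75, 74, 74, 77, 76, 76, 77, 78, 77, 75, 75, 77, 73, 56, 51, 60, 74, 75, 71, 28, 3]
405 [168, 166, 162, 165, 155, 66, 144, 161, 161, 165, 164, 160, 161, 159, 160, 158, 160, 159, 157, 158, 158, 159, 154, 121, 96, 117, 126, 130, 129, 127, 80, 73, 76, 68, 77, 85, 82, 81, 70, 53, 59, 127, 155, 81, 44, 51, 44]
```

```bash
python3 - <<'E'
from h import *
import pickle
s=pickle.load(open('pics/w12.png.pkl','rb')); print(ray(s,318.7,278,.061))
s=pickle.load(open('pics/s12.png.pkl','rb')); print('scene nut',ray(s,290+150/3,140+122/3,.061))
for p in [(453-360,155),(530-360,202),(497-360,115),(572-360,155)]: print(ray(s,290+p[0]/3,140+p[1]/3,.016).round(4))
s=pickle.load(open('pics/d12.png.pkl','rb')); print('side nut',ray(s,220+173/3,150+115/3,.061))
E
```

```text
[0.62749735 0.13956719 0.061     ]
scene nut [0.62986749 0.1419299  0.061     ]
[0.5881 0.1078 0.016 ]
[0.678 0.1   0.016]
[0.6005 0.1709 0.016 ]
[0.6862 0.1678 0.016 ]
side nut [0.63230421 0.13989123 0.061     ]
```

```bash
python3 -m handwheel '[[0.05,0.02,0.2,0,0,0,0],[0,0,0.2,0,0,0,0],[0,0,0.12,0,0,0,0],[0,0,0.06,0,0,0,0],[0,0,0,0,0,0,0],[0,0,0,0,0,0,0]]'; python3 -m handwheel '[[0,0,0.04,0,0,0,0],[0,0,0,0,0,0,0],[0,0,0,0,0,0,0]]'; python3 -m handwheel '[[0,0,0.03,0,0,0,0],[0,0,0,0,0,0,0],[0,0,0,0,0,0,0]]'
```

```text
clock: 24.38
tool_pos: [0.628, 0.144, 0.1916]
ee_rot: [-0.0, 0.737, 0.676, -0.0]
ft_force: [-1.2, -0.3, -1.1]
gripper_width: 0.0343
clock: 24.63
tool_pos: [0.6282, 0.144, 0.1905]
ee_rot: [0.0, 0.737, 0.676, 0.0]
ft_force: [0.8, 1.1, -0.3]
gripper_width: 0.0347
clock: 24.88
tool_pos: [0.6281, 0.144, 0.1891]
ee_rot: [-0.0, 0.737, 0.676, 0.0]
ft_force: [0.5, 1.0, -1.8]
gripper_width: 0.0347
```

Pick TCP height was 0.1842, so the floor should be met at ≈0.188.

```bash
python3 -m handwheel '[[0,0,0.03,0,0,0,0],[0,0,0,0,0,0,0],[0,0,0,0,0,0,0]]'; python3 -m handwheel '[[0,0,0.03,0,0,0,0],[0,0,0,0,0,0,0],[0,0,0,0,0,0,0]]'
```

```text
clock: 25.13
tool_pos: [0.6283, 0.144, 0.1882]
ee_rot: [0.0, 0.737, 0.676, 0.0]
ft_force: [0.6, 0.3, 0.4]
gripper_width: 0.0348
clock: 25.38
tool_pos: [0.6283, 0.1441, 0.1881]
ee_rot: [0.0, 0.737, 0.676, 0.0]
ft_force: [-4.6, -0.4, 10.9]
gripper_width: 0.035
```

```bash
python3 -m handwheel '[[0,0,-0.03,0,0,0,0],[0,0,0,0,0,0,0.68],[0,0,0,0,0,0,0.68],[0,0,0,0,0,0,0.68],[0,0,0,0,0,0,0.68],[0,0,-0.3,0,0,0,0.68],[0,0,-0.6,0,0,0,0.68],[0,0,-0.8,0,0,0,0.68],[0,0,-0.8,0,0,0,1],[0,0,-0.9,0,0,0,1],[0,0,-0.9,0,0,0,1],[0,0,-0.9,0,0,0,1],[0,0,0,0,0,0,1]]'; python3 - <<'E'
from h import *
save('wrist','w13.png')
plan(.467,.072,.25)
E
```

```text
clock: 26.47
tool_pos: [0.6288, 0.1441, 0.4057]
ee_rot: [0.004, 0.737, 0.676, 0.004]
ft_force: [0.0, -0.1, 1.5]
gripper_width: 0.0852
t26.52 grasp pt [0.6288 0.1441 0.2473] jaw -5.0 W 0.0855 F [ 0.9  0.7 -0.5] q6 1.68
  turn units [ 0.1  -0.01  0.  ] shift units (new axes) [-2.147 -3.872 -0.067] (current axes) [-2.147 -3.871 -0.102]
```

View pics/w13.png

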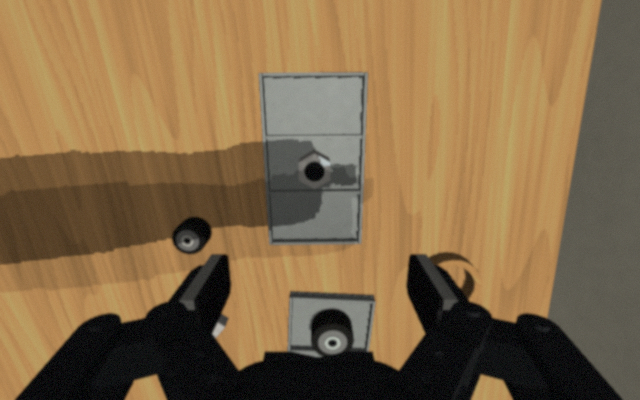

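The nut sits in the middle bay, between the dividers at rows 135 and 190. The small wheel is at (189,237). I'll check its offset and move over the small wheel.

```bash
python3 - <<'E'
from h import *
import pickle
s=pickle.load(open('pics/w13.png.pkl','rb'))
print('nut',ray(s,315,172,.034).round(4),[ray(s,315,v,.016).round(4).tolist() for v in (73.5,135.5,190.5,243)], ray(s,261,74,.016),ray(s,367,73,.016))
print('sw',ray(s,187,239.5,.03))
E
python3 -m handwheel '[[-0.3,-0.55,0,0,0,0,1],[-0.36,-0.65,0,0,0,0,1],[-0.36,-0.65,0,0,0,0,1],[-0.36,-0.65,0,0,0,0,1],[-0.36,-0.65,0,0,0,0,1],[-0.36,-0.65,0,0,0,0,1],[-0.05,-0.07,0,0,0,0,1],[0,0,0,0,0,0,1],[0,0,0,0,0,0,1]]'; python3 - <<'E'
from h import *
s=save('wrist','w14.png'); cv2.imwrite('pics/z14.png',cv2.resize(s['img'][110:230,250:390,::-1],None,fx=5,fy=5,interpolation=cv2.INTER_CUBIC))
plan(.467,.072,.028,-5)
E
```

```text
nut [0.6296 0.1425 0.034 ] [[0.639, 0.2482, 0.016], [0.633, 0.1815, 0.016], [0.6271, 0.1152, 0.016], [0.6208, 0.0444, 0.016]] [0.58016904 0.25266437 0.016     ] [0.69575833 0.2438343  0.016     ]
sw [0.46415749 0.07041678 0.03      ]
clock: 27.27
tool_pos: [0.4666, 0.0718, 0.396]
ee_rot: [0.0, 0.737, 0.675, 0.0]
ft_force: [0.6, -0.2, 0.3]
gripper_width: 0.0852
t27.32 grasp pt [0.4669 0.0719 0.2412] jaw -5.0 W 0.0854 F [-0.3 -0.7 -0.5] q6 1.53
  turn units [ 0. -0. -0.] shift units (new axes) [2.000e-03 2.000e-03 5.329e+00] (current axes) [1.000e-03 0.000e+00 5.329e+00]
```

View pics/z14.png

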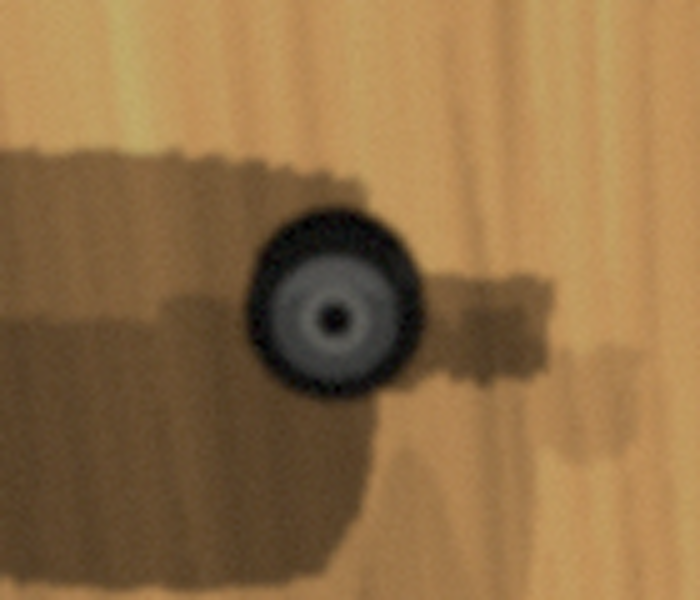

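```bash
python3 - <<'E'
from h import *
import pickle
s=pickle.load(open('pics/w14.png.pkl','rb'))
m=ray(s,317,173.6,.03); print(m); plan(m[0],m[1],.027,-5)
E
```

```text
[0.46551455 0.06949719 0.03      ]
t27.32 grasp pt [0.4669 0.0719 0.2412] jaw -5.0 W 0.0854 F [-0.3 -0.7 -0.5] q6 1.53
  turn units [ 0. -0. -0.] shift units (new axes) [-0.063 -0.029  5.354] (current axes) [-0.065 -0.031  5.354]
```

```bash
python3 -m handwheel '[[-0.05,-0.03,0.8,0,0,0,1],[0,0,0.8,0,0,0,1],[0,0,0.8,0,0,0,1],[0,0,0.8,0,0,0,1],[0,0,0.8,0,0,0,1],[0,0,0.7,0,0,0,1],[0,0,0.4,0,0,0,1],[0,0,0.2,0,0,0,1],[0,0,0,0,0,0,1],[0,0,0,0,0,0,0],[0,0,0,0,0,0,0],[0,0,0,0,0,0,0],[0,0,0,0,0,0,0],[0,0,0,0,0,0,0],[0,0,0,0,0,0,0],[0,0,0,0,0,0,0],[0,0,0,0,0,0,0]]'; python3 -m handwheel '[[0,0,-0.3,0,0,0,0],[0,0,-0.6,0,0,0,0],[0,0,-0.6,0,0,0,0],[0,0,-0.5,0,0,0,0],[0,0,0,0,0,0,0],[0,0,0,0,0,0,0]]'; python3 - <<'E'
from h import *
plan(.6345,.2125,.11,-5)
save('wrist','w15.png')
E
```

```text
clock: 28.73
tool_pos: [0.4659, 0.0699, 0.1856]
ee_rot: [0.001, 0.737, 0.676, 0.001]
ft_force: [-0.5, 0.4, 6.3]
gripper_width: 0.0399
clock: 29.23
tool_pos: [0.4657, 0.0699, 0.266]
ee_rot: [0.001, 0.737, 0.676, 0.001]
ft_force: [0.3, -0.2, -1.1]
gripper_width: 0.0397
t29.23 grasp pt [0.4657 0.0699 0.1113] jaw -5.0 W 0.0397 F [ 0.3 -0.2 -1.1] q6 1.53
  turn units [0.04 0.   0.  ] shift units (new axes) [3.92  3.893 0.032] (current axes) [3.92  3.893 0.046]
```

View pics/w15.png

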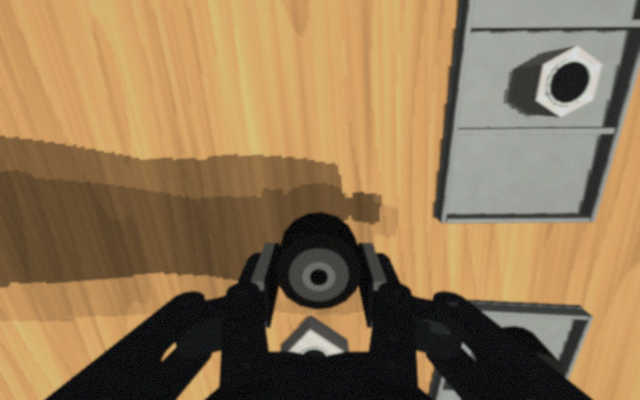

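Small wheel is held level. I'll carry it over to the +y bay.

```bash
python3 -m handwheel '[[0.2,0.2,0,0,0,0,0],[0.4,0.4,0,0,0,0,0],[0.5,0.5,0,0,0,0,0],[0.5,0.5,0,0,0,0,0],[0.5,0.5,0,0,0,0,0],[0.5,0.5,0,0,0,0,0],[0.5,0.5,0,0,0,0,0],[0.4,0.4,0,0,0,0,0],[0.3,0.3,0,0,0,0,0],[0.12,0.1,0,0,0,0,0],[0,0,0,0,0,0,0],[0,0,0,0,0,0,0]]'; python3 -m handwheel '[[0,0,0.5,0,0,0,0],[0,0,0.5,0,0,0,0],[0,0,0.2,0,0,0,0],[0,0,0,0,0,0,0],[0,0,0,0,0,0,0]]'; python3 - <<'E'
from h import *
plan(.6345,.2125,.034,-5)
w=save('wrist','w16.png')
E
```

```text
clock: 30.28
tool_pos: [0.6335, 0.2123, 0.2629]
ee_rot: [-0.001, 0.737, 0.676, -0.001]
ft_force: [0.6, 0.7, -1.6]
gripper_width: 0.0399
clock: 30.7
tool_pos: [0.6336, 0.2121, 0.2161]
ee_rot: [-0.0, 0.737, 0.675, -0.0]
ft_force: [0.5, 0.7, 0.7]
gripper_width: 0.0402
t30.70 grasp pt [0.6336 0.2121 0.0614] jaw -5.0 W 0.0402 F [0.5 0.7 0.7] q6 1.79
  turn units [-0.01  0.   -0.  ] shift units (new axes) [0.012 0.021 0.684] (current axes) [0.012 0.022 0.684]
```

View pics/w16.png

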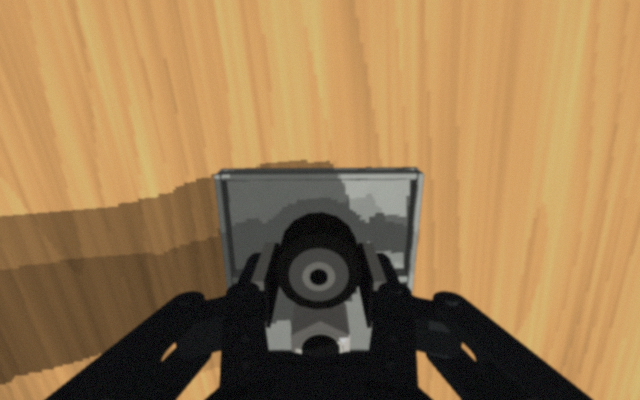

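```bash
python3 - <<'E'
from h import *
import pickle
s=pickle.load(open('pics/w16.png.pkl','rb'))
a=ray(s,216,173,.016);b=ray(s,423,172,.016);u=(b-a)/np.linalg.norm(b-a);print(a,b,np.linalg.norm(b-a),(a+b)/2+.036*np.array([u[1],-u[0],0]))
E
```

```text
[0.57897874 0.25468343 0.016     ] [0.69673729 0.24515261 0.016     ] 0.1181436102031983 [0.63495384 0.21403535 0.016     ]
```

Agrees within 2 mm. Lowering; the floor is expected at TCP ≈0.1896.

```bash
python3 -m handwheel '[[0.01,0.02,0.2,0,0,0,0],[0,0,0.2,0,0,0,0],[0,0,0.12,0,0,0,0],[0,0,0.05,0,0,0,0],[0,0,0,0,0,0,0],[0,0,0,0,0,0,0]]'; python3 -m handwheel '[[0,0,0.03,0,0,0,0],[0,0,0,0,0,0,0],[0,0,0,0,0,0,0]]'; python3 -m handwheel '[[0,0,0.03,0,0,0,0],[0,0,0,0,0,0,0],[0,0,0,0,0,0,0]]'
```

```text
clock: 31.25
tool_pos: [0.6349, 0.2129, 0.193]
ee_rot: [-0.0, 0.737, 0.676, -0.0]
ft_force: [0.3, -0.1, -0.4]
gripper_width: 0.0395
clock: 31.5
tool_pos: [0.635, 0.2129, 0.1921]
ee_rot: [0.0, 0.737, 0.676, 0.0]
ft_force: [1.1, -0.0, -0.3]
gripper_width: 0.0398
clock: 31.75
tool_pos: [0.6349, 0.2129, 0.1907]
ee_rot: [-0.0, 0.737, 0.676, 0.0]
ft_force: [0.2, 0.4, -0.2]
gripper_width: 0.0397
```

```bash
python3 -m handwheel '[[0,0,0.03,0,0,0,0],[0,0,0,0,0,0,0],[0,0,0,0,0,0,0]]'
```

```text
clock: 32.0
tool_pos: [0.6351, 0.2129, 0.1898]
ee_rot: [0.0, 0.737, 0.676, 0.0]
ft_force: [-0.1, 0.4, 2.1]
gripper_width: 0.0398
```

```bash
python3 -m handwheel '[[0,0,0.02,0,0,0,0],[0,0,0,0,0,0,0],[0,0,0,0,0,0,0]]'; python3 -m handwheel '[[0,0,-0.02,0,0,0,0],[0,0,0,0,0,0,0.72],[0,0,0,0,0,0,0.72],[0,0,0,0,0,0,0.72],[0,0,0,0,0,0,0.72],[0,0,-0.3,0,0,0,0.72],[0,0,-0.6,0,0,0,0.72],[0,0,-0.8,0,0,0,0.72],[0,0,-0.8,0,0,0,1],[0,0,-0.9,0,0,0,1],[0,0,-0.9,0,0,0,1],[0,0,-0.9,0,0,0,1],[0,0,0,0,0,0,1]]'; python3 - <<'E'
from h import *
save('wrist','w17.png')
plan(.468,-.19,.25)
E
```

```text
clock: 32.25
tool_pos: [0.635, 0.2129, 0.1897]
ee_rot: [0.0, 0.737, 0.676, 0.0]
ft_force: [-3.1, -0.7, 7.1]
gripper_width: 0.0398
clock: 33.33
tool_pos: [0.6355, 0.213, 0.4076]
ee_rot: [0.003, 0.737, 0.676, 0.005]
ft_force: [0.3, 0.7, 1.0]
gripper_width: 0.0856
t33.38 grasp pt [0.6355 0.213  0.2491] jaw -5.0 W 0.0855 F [-0.1 -0.2 -1. ] q6 1.79
  turn units [ 0.1  -0.02  0.  ] shift units (new axes) [-10.401  -3.295  -0.022] (current axes) [-10.401  -3.295  -0.07 ]
```

View pics/w17.png

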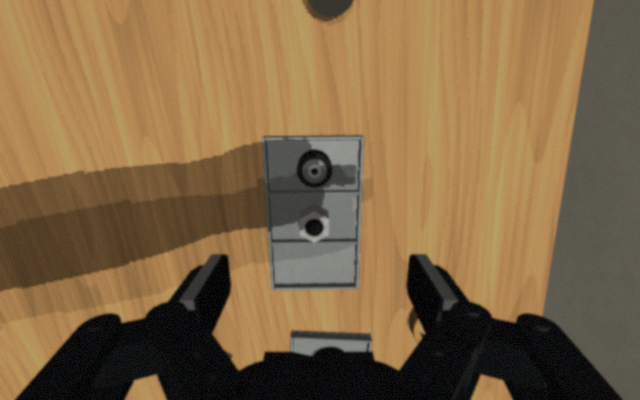

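The small wheel is in the +y bay at (314,168). On to the sleeve.

```bash
python3 -m handwheel '[[-0.7,-0.22,0,0,0,0,1],[-0.74,-0.236,0,0,0,0,1],[-0.74,-0.236,0,0,0,0,1],[-0.74,-0.236,0,0,0,0,1],[-0.74,-0.236,0,0,0,0,1],[-0.74,-0.236,0,0,0,0,1],[-0.74,-0.236,0,0,0,0,1],[-0.74,-0.236,0,0,0,0,1],[-0.74,-0.236,0,0,0,0,1],[-0.74,-0.236,0,0,0,0,1],[-0.74,-0.236,0,0,0,0,1],[-0.74,-0.236,0,0,0,0,1],[-0.74,-0.236,0,0,0,0,1],[-0.74,-0.236,0,0,0,0,1],[-0.08,-0.01,0,0,0,0,1],[0,0,0,0,0,0,1],[0,0,0,0,0,0,1]]'; python3 - <<'E'
from h import *
s=save('wrist','w18.png'); cv2.imwrite('pics/z18.png',cv2.resize(s['img'][110:230,250:390,::-1],None,fx=5,fy=5,interpolation=cv2.INTER_CUBIC))
plan(.468,-.19,.034,-5)
E
```

```text
clock: 34.8
tool_pos: [0.4672, -0.1899, 0.3972]
ee_rot: [-0.0, 0.738, 0.675, 0.0]
ft_force: [0.5, 0.3, -0.2]
gripper_width: 0.0854
t34.85 grasp pt [ 0.4674 -0.1894  0.2426] jaw -5.0 W 0.0856 F [-0.1 -0.3 -0.4] q6 1.01
  turn units [-0.   -0.01  0.  ] shift units (new axes) [-0.014  0.017  5.215] (current axes) [-0.018  0.018  5.215]
```

View pics/z18.png

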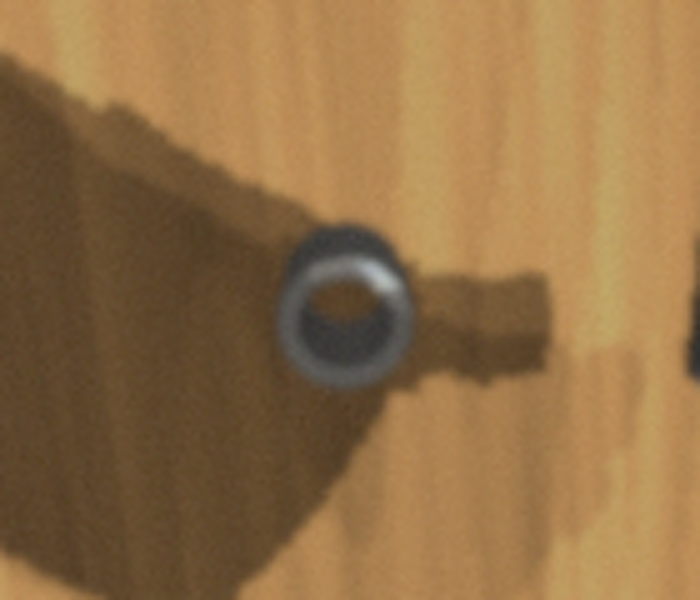

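```bash
python3 - <<'E'
from h import *
import pickle
s=pickle.load(open('pics/w18.png.pkl','rb'))
m=ray(s,319,174,.045); print(m); plan(m[0],m[1],.034,-5)
E
```

```text
[ 0.46819181 -0.18926629  0.045     ]
t34.85 grasp pt [ 0.4674 -0.1894  0.2426] jaw -5.0 W 0.0856 F [-0.1 -0.3 -0.4] q6 1.01
  turn units [-0.   -0.01  0.  ] shift units (new axes) [4.000e-03 2.000e-02 5.215e+00] (current axes) [1.000e-03 2.100e-02 5.215e+00]
```

```bash
python3 -m handwheel '[[0,0.02,0.8,0,0,0,1],[0,0,0.8,0,0,0,1],[0,0,0.8,0,0,0,1],[0,0,0.8,0,0,0,1],[0,0,0.8,0,0,0,1],[0,0,0.7,0,0,0,1],[0,0,0.4,0,0,0,1],[0,0,0.1,0,0,0,1],[0,0,0,0,0,0,1],[0,0,0,0,0,0,0],[0,0,0,0,0,0,0],[0,0,0,0,0,0,0],[0,0,0,0,0,0,0],[0,0,0,0,0,0,0],[0,0,0,0,0,0,0],[0,0,0,0,0,0,0],[0,0,0,0,0,0,0]]'; python3 -m handwheel '[[0,0,-0.3,0,0,0,0],[0,0,-0.6,0,0,0,0],[0,0,-0.6,0,0,0,0],[0,0,-0.6,0,0,0,0],[0,0,-0.2,0,0,0,0],[0,0,0,0,0,0,0],[0,0,0,0,0,0,0]]'; python3 - <<'E'
from h import *
plan(.6235,.0775,.12,-5)
save('wrist','w19.png')
E
```

```text
clock: 36.27
tool_pos: [0.4685, -0.1904, 0.1907]
ee_rot: [0.001, 0.737, 0.676, 0.0]
ft_force: [-0.7, 1.3, 6.8]
gripper_width: 0.0279
clock: 36.85
tool_pos: [0.4681, -0.1902, 0.2813]
ee_rot: [0.0, 0.737, 0.676, 0.0]
ft_force: [0.4, 1.3, -1.5]
gripper_width: 0.028
t36.85 grasp pt [ 0.4681 -0.1902  0.1266] jaw -5.0 W 0.0280 F [ 0.4  1.3 -1.5] q6 1.01
  turn units [ 0.  0. -0.] shift units (new axes) [7.004 3.287 0.166] (current axes) [7.005 3.287 0.166]
```

View pics/w19.png

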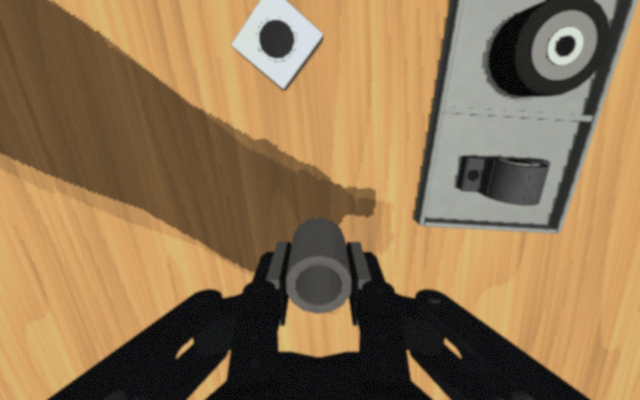

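```bash
python3 -m handwheel '[[0.3,0.14,0,0,0,0,0],[0.6,0.28,0,0,0,0,0],[0.7,0.33,0,0,0,0,0],[0.7,0.33,0,0,0,0,0],[0.7,0.33,0,0,0,0,0],[0.7,0.33,0,0,0,0,0],[0.7,0.33,0,0,0,0,0],[0.7,0.33,0,0,0,0,0],[0.7,0.33,0,0,0,0,0],[0.6,0.28,0,0,0,0,0],[0.4,0.19,0,0,0,0,0],[0.2,0.09,0,0,0,0,0],[0,0,0,0,0,0,0],[0,0,0,0,0,0,0]]'; python3 -m handwheel '[[0,0,0.5,0,0,0,0],[0,0,0.5,0,0,0,0],[0,0,0.2,0,0,0,0],[0,0,0,0,0,0,0],[0,0,0,0,0,0,0]]'; python3 - <<'E'
from h import *
plan(.6235,.0775,.040,-5)
w=save('wrist','w20.png')
E
```

```text
clock: 38.07
tool_pos: [0.6231, 0.0771, 0.2802]
ee_rot: [-0.001, 0.737, 0.676, -0.001]
ft_force: [-0.8, 0.1, -1.2]
gripper_width: 0.028
clock: 38.48
tool_pos: [0.6232, 0.0766, 0.2335]
ee_rot: [-0.0, 0.738, 0.675, -0.0]
ft_force: [0.1, -0.9, 0.3]
gripper_width: 0.0283
t38.48 grasp pt [0.6232 0.0766 0.0788] jaw -5.1 W 0.0283 F [ 0.1 -0.9  0.3] q6 1.57
  turn units [-0.01  0.   -0.01] shift units (new axes) [0.023 0.006 0.97 ] (current axes) [0.023 0.007 0.97 ]
```

View pics/w20.png

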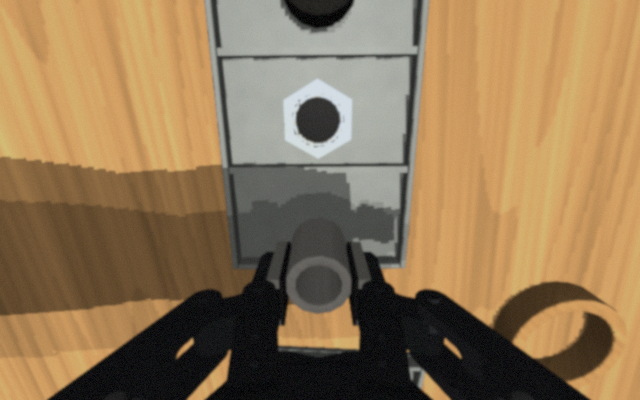

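The nut at (318,119) is centred between the dividers at rows 53 and 165. The −y bay runs from row 165 to 267.

```bash
python3 - <<'E'
from h import *
import pickle
s=pickle.load(open('pics/w20.png.pkl','rb'))
for v in (53,165.5,267): print(ray(s,319,v,.016).round(4))
E
python3 -m handwheel '[[0.02,0,0.3,0,0,0,0],[0,0,0.3,0,0,0,0],[0,0,0.2,0,0,0,0],[0,0,0.08,0,0,0,0],[0,0,0,0,0,0,0],[0,0,0,0,0,0,0]]'; python3 -m handwheel '[[0,0,0.03,0,0,0,0],[0,0,0,0,0,0,0],[0,0,0,0,0,0,0]]'
```

```text
[0.6328 0.1787 0.016 ]
[0.6273 0.1148 0.016 ]
[0.6211 0.0431 0.016 ]
clock: 39.03
tool_pos: [0.6235, 0.0782, 0.198]
ee_rot: [-0.0, 0.737, 0.676, -0.0]
ft_force: [-0.6, 0.5, -0.4]
gripper_width: 0.0283
clock: 39.28
tool_pos: [0.6238, 0.0781, 0.1975]
ee_rot: [0.0, 0.737, 0.676, 0.0]
ft_force: [-0.1, -0.8, -0.5]
gripper_width: 0.0281
```

Bay centre y ≈0.078, which matches. Creeping down to ≈0.1947.

```bash
python3 -m handwheel '[[0,0,0.03,0,0,0,0],[0,0,0,0,0,0,0],[0,0,0.02,0,0,0,0],[0,0,0,0,0,0,0],[0,0,0,0,0,0,0]]';python3 -m handwheel '[[0,0,0.03,0,0,0,0],[0,0,0,0,0,0,0],[0,0,0,0,0,0,0]]';python3 -m handwheel '[[0,0,0.02,0,0,0,0],[0,0,0,0,0,0,0],[0,0,0,0,0,0,0]]'
```

```text
clock: 39.7
tool_pos: [0.6236, 0.0782, 0.195]
ee_rot: [-0.0, 0.737, 0.676, 0.0]
ft_force: [0.6, 0.1, 0.3]
gripper_width: 0.0284
clock: 39.95
tool_pos: [0.6237, 0.0782, 0.1948]
ee_rot: [0.0, 0.737, 0.676, 0.0]
ft_force: [-2.4, -0.3, 5.3]
gripper_width: 0.0282
clock: 40.2
tool_pos: [0.6237, 0.0782, 0.1947]
ee_rot: [0.0, 0.737, 0.676, 0.0]
ft_force: [-5.7, -0.1, 11.9]
gripper_width: 0.028
```

```bash
python3 -m handwheel '[[0,0,-0.03,0,0,0,0],[0,0,0,0,0,0,0.6],[0,0,0,0,0,0,0.6],[0,0,0,0,0,0,0.6],[0,0,0,0,0,0,0.6],[0,0,0,0,0,0,0.6],[0,0,-0.3,0,0,0,0.6],[0,0,-0.6,0,0,0,0.6],[0,0,-0.8,0,0,0,0.6],[0,0,-0.8,0,0,0,0.6],[0,0,-0.9,0,0,0,1],[0,0,-0.9,0,0,0,1],[0,0,-0.9,0,0,0,1],[0,0,0,0,0,0,1]]'; python3 - <<'E'
from h import *
save('wrist','w21.png')
s=save('side','d21.png');cv2.imwrite('pics/zd21.png',cv2.resize(s['img'][130:350,160:440,::-1],None,fx=2.7,fy=2.7,interpolation=cv2.INTER_CUBIC))
c=save('scene','s21.png')
plan(.468,-.19,.25)
E
```

```text
clock: 41.37
tool_pos: [0.6243, 0.0781, 0.412]
ee_rot: [0.004, 0.737, 0.676, 0.004]
ft_force: [1.0, 0.6, 1.5]
gripper_width: 0.0856
t41.52 grasp pt [0.6237 0.0782 0.2484] jaw -5.0 W 0.0855 F [ 0.2 -0.2  0. ] q6 1.58
  turn units [ 0.01 -0.    0.  ] shift units (new axes) [-7.018 -3.293 -0.041] (current axes) [-7.018 -3.293 -0.045]
```

View pics/w21.png

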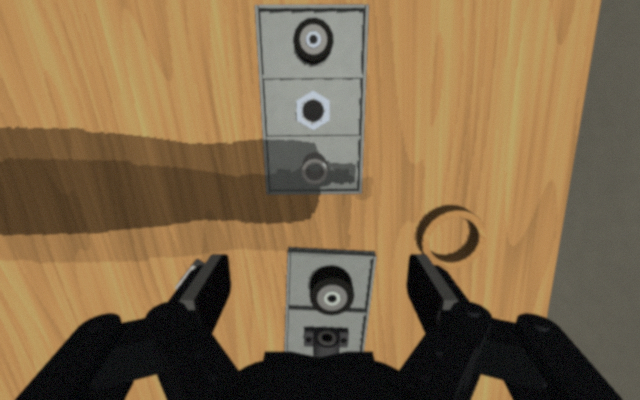

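View pics/zd21.png

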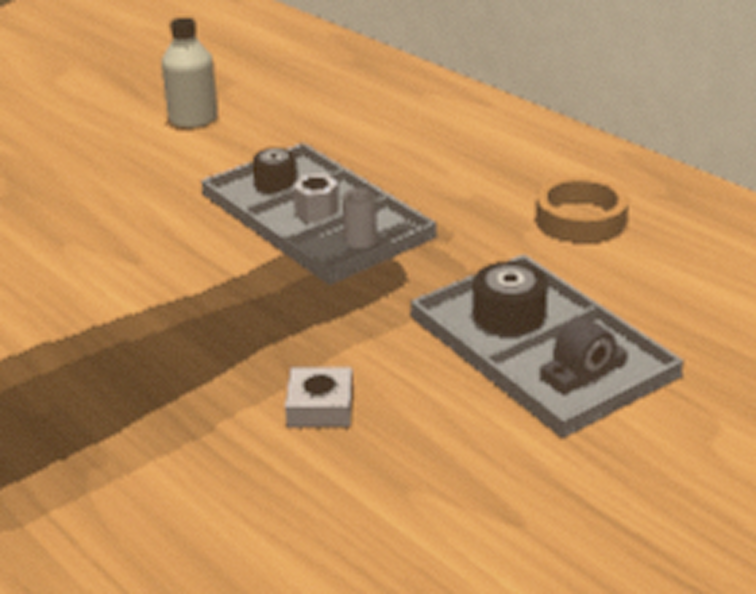

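All five parts stand in their bays, and the square nut, bottle and tape sit at the same pixels as at the start. One last numeric check before handing in.

```bash
python3 - <<'E'
from h import *
import pickle
s=pickle.load(open('pics/w21.png.pkl','rb')); t=pickle.load(open('pics/w7.png.pkl','rb'))
def loc(p,c,yaw):
    a=np.radians(yaw); d=(p-np.array(c+[p[2]])); return np.round([np.cos(a)*d[0]+np.sin(a)*d[1],-np.sin(a)*d[0]+np.cos(a)*d[1]],3)
c3=[.6287,.1455]; c2=[.6235,-.1385]
for n,u,v,z,c,y in [('sw',313,39,.034,c3,-4.7),('hex',313,110.5,.034,c3,-4.7),('sl',315,170,.049,c3,-4.7),('lw',332,297,.038,c2,-8.4)]:
    print(n,loc(ray(s,u,v,z),c,y))
print('lw(w7)',loc(ray(t,400,168,.038),c2,-8.4),'bearing(w7, foot)',loc(ray(t,319.5,161,.016),c2,-8.4))
r.hand_in(); print(monitor.get_state()['clock'])
E
```

```text
sw [0.001 0.069]
hex [ 0.    -0.002]
sl [ 0.002 -0.065]
lw [0.002 0.044]
lw(w7) [0.002 0.045] bearing(w7, foot) [-0.002 -0.045]
the job is handed in; nothing more can be done
the job is handed in; nothing more can be done
```

All five parts are in their trays and the job was handed in at about 41.5 s of the 128 s allowed. I got no verdict back. Each part was lowered until the wrist force showed it had touched the floor of its bay, then released.

The last check from the wrist camera put every part within about 3 mm of its bay centre (tolerance 24 mm in the three-bay tray, 32 mm in the two-bay):

| Part | Tray | Bay centre y (mm) | Measured x, y in tray frame (mm) |
|---|---|---|---|
| Large wheel | two-bay | +46 | 2, 44 |
| Bearing block | two-bay | −46 | −2, −45 |
| Small wheel | three-bay | +68 | 1, 69 |
| Hexagon nut | three-bay | 0 | 0, −2 |
| Sleeve | three-bay | −68 | 2, −65 |

In the final side view all five parts looked upright. The square nut, bottle and tape roll looked unmoved there, at the same pixels as at the start. I judged both by eye and did not measure tilt or how far the bystanders might have shifted.

**Cameras disagreed:** for the trays, the wrist camera and the scene and side cameras differed by 5–9 mm in y. I aimed at or between the two. The table uses mostly the wrist camera's tray position, so it may be off by a few mm, still inside the tolerances.

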